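# Change the specimen holders in the abrasion tester

## Task

First, before any holder goes into or out of the bed, pull the knob on the control box out to its detent to stop the tester. With it out, take the finished holders out of the bed and lay them flat, side by side and handle up, in the white tray, and seat every fresh holder from the table fully in a pocket of the bed, the way its tab fits (any free pocket will do, those just emptied included). Only when all are in place, push the knob fully home again; leave the weight, the beaker and the jar where they stand.

Things in the scene. Friction and masses are not known exactly. Their poses are not given: they have to be found in the camera images.
- worn0: Aluminium specimen holder, finished, in pocket 0 at the start (one of worn0..2 is absent). Plate 70 (x) x 46 (y) x 12 mm, z up, origin at the centre of its underside; one off-centre tab (x +8 to +28 mm) sticks out 16 mm from its +y edge, so it fits a pocket one way only. On top a black handle bar, 44 (x) x 14 (y) mm, centred, from 12 to 46 mm above the underside. About 0.16 kg.
- worn1: Aluminium specimen holder, finished, in pocket 1 at the start (one of worn0..2 is absent). Plate 70 (x) x 46 (y) x 12 mm, z up, origin at the centre of its underside; one off-centre tab (x +8 to +28 mm) sticks out 16 mm from its +y edge, so it fits a pocket one way only. On top a black handle bar, 44 (x) x 14 (y) mm, centred, from 12 to 46 mm above the underside. About 0.16 kg.
- worn2: Aluminium specimen holder, finished, in pocket 2 at the start (one of worn0..2 is absent). Plate 70 (x) x 46 (y) x 12 mm, z up, origin at the centre of its underside; one off-centre tab (x +8 to +28 mm) sticks out 16 mm from its +y edge, so it fits a pocket one way only. On top a black handle bar, 44 (x) x 14 (y) mm, centred, from 12 to 46 mm above the underside. About 0.16 kg.
- holder0: Aluminium specimen holder, fresh, on the table at the start, any way round; may be absent. Plate 70 (x) x 46 (y) x 12 mm, z up, origin at the centre of its underside; one off-centre tab (x +8 to +28 mm) sticks out 16 mm from its +y edge, so it fits a pocket one way only. On top a black handle bar, 44 (x) x 14 (y) mm, centred, from 12 to 46 mm above the underside. About 0.16 kg.
- holder0_tab (a point): point under the middle of that holder's tab, at (18, 31, 0) mm in the holder's axes
- holder1: Aluminium specimen holder, fresh, on the table at the start, any way round; may be absent. Plate 70 (x) x 46 (y) x 12 mm, z up, origin at the centre of its underside; one off-centre tab (x +8 to +28 mm) sticks out 16 mm from its +y edge, so it fits a pocket one way only. On top a black handle bar, 44 (x) x 14 (y) mm, centred, from 12 to 46 mm above the underside. About 0.16 kg.
- holder1_tab (a point): point under the middle of that holder's tab, at (18, 31, 0) mm in the holder's axes
- holder2: Aluminium specimen holder, fresh, on the table at the start, any way round; may be absent. Plate 70 (x) x 46 (y) x 12 mm, z up, origin at the centre of its underside; one off-centre tab (x +8 to +28 mm) sticks out 16 mm from its +y edge, so it fits a pocket one way only. On top a black handle bar, 44 (x) x 14 (y) mm, centred, from 12 to 46 mm above the underside. About 0.16 kg.
- holder2_tab (a point): point under the middle of that holder's tab, at (18, 31, 0) mm in the holder's axes
- bed: Fixed tester bed, black top with three equal pockets in a row along its x, pitch 92 mm; origin under the middle pocket's centre, z up; bed top 16 mm above the table, over x -143..+143, y -39..+53 mm. A deck 12 mm high reaches to y = -85 and a white drive housing 50 mm high stands at y -85..-165 mm. Its +y side looks roughly towards the robot.
- pocket0 (a point): centre of the floor of pocket 0, 6 mm above the table, axes as a seated holder's. The pocket is the holder's outline with 2.5 mm clearance all round, 10 mm deep; a seated holder's origin lies here and its axes agree with these
- pocket0_tab (a point): floor of the tab notch of pocket 0, where a seated holder's tab point comes to lie
- pocket1 (a point): centre of the floor of pocket 1, 6 mm above the table, axes as a seated holder's. The pocket is the holder's outline with 2.5 mm clearance all round, 10 mm deep; a seated holder's origin lies here and its axes agree with these
- pocket1_tab (a point): floor of the tab notch of pocket 1, where a seated holder's tab point comes to lie
- pocket2 (a point): centre of the floor of pocket 2, 6 mm above the table, axes as a seated holder's. The pocket is the holder's outline with 2.5 mm clearance all round, 10 mm deep; a seated holder's origin lies here and its axes agree with these
- pocket2_tab (a point): floor of the tab notch of pocket 2, where a seated holder's tab point comes to lie
- box: Fixed white control box, 140 deep x 130 wide x 110 mm high, origin at the foot of the middle of its front face; -x points out of the front face, roughly towards the robot. It stands to the left or right of the bed.
- knob (a joint): Travel of the push-pull knob on the box's front: 0 = pushed home, 0.024 m = pulled out to its detent. It moves along the box's -x when pulled. Over-centre detent: about 7 to 9 N starts it from either end, and past half-way it snaps by itself to the other end and stays.
- knob_head (a point): centre of the knob's black head, a cylinder 40 mm in diameter and 24 mm long lying along x, axis 80 mm above the table; it moves with the knob. When home the head's back is 24 mm and its front 48 mm in front of the box's face (14 mm steel stem behind it). Axes as the box's.
- tray_in (a point): centre of the inner floor, 5 mm above the table, of a fixed white open tray, 200 (x) x 140 (y) x 22 mm high, walls 5 mm, with room for two holders side by side along its x,, on the other side of the bed from the box
- weight: bystander: dark steel weight 68 mm wide, 80 high, origin at its foot
- beaker: bystander: steel beaker 72 mm wide, 90 high, origin at its foot
- jar: bystander: amber jar 68 mm wide, 110 high, origin at its foot
There are look-alikes about, which are no part of the job. What is shaped like the worn0 but blue, green or orange is not meant.

How it is judged:
On the way, in this order (a step that is already met when the one before it is completed fails the run):
1. the knob is out at its detent, with the finished holders still in their pockets and no fresh one in the bed (value of joint knob above 0.021 m and distance between worn0 and pocket0 below 0.006 m and distance between worn1 and pocket1 below 0.006 m and distance between worn2 and pocket2 below 0.006 m and horizontal distance between each of holder0, holder1, holder2 and pocket0 above 0.03 m and horizontal distance between each of holder0, holder1, holder2 and pocket1 above 0.03 m and horizontal distance between each of holder0, holder1, holder2 and pocket2 above 0.03 m), for 0.2 s.
2. the finished holders lie in the tray and every fresh holder is seated, with the knob still out (value of joint knob above 0.021 m and z of worn0 in the frame of tray_in between -0.004 and 0.005 m and angle between each of worn0, worn1, worn2's own z axis and vertical below 0.1 rad and x of worn0 in the frame of tray_in between -0.095 and 0.095 m and y of worn0 in the frame of tray_in between -0.065 and 0.065 m and z of worn1 in the frame of tray_in between -0.004 and 0.005 m and x of worn1 in the frame of tray_in between -0.095 and 0.095 m and y of worn1 in the frame of tray_in between -0.065 and 0.065 m and z of worn2 in the frame of tray_in between -0.004 and 0.005 m and x of worn2 in the frame of tray_in between -0.095 and 0.095 m and y of worn2 in the frame of tray_in between -0.065 and 0.065 m and ((distance between holder0 and pocket0 below 0.005 m and distance between holder0_tab and pocket0_tab below 0.006 m) or (distance between holder0 and pocket1 below 0.005 m and distance between holder0_tab and pocket1_tab below 0.006 m) or (distance between holder0 and pocket2 below 0.005 m and distance between holder0_tab and pocket2_tab below 0.006 m)) and ((distance between holder1 and pocket0 below 0.005 m and distance between holder1_tab and pocket0_tab below 0.006 m) or (distance between holder1 and pocket1 below 0.005 m and distance between holder1_tab and pocket1_tab below 0.006 m) or (distance between holder1 and pocket2 below 0.005 m and distance between holder1_tab and pocket2_tab below 0.006 m)) and ((distance between holder2 and pocket0 below 0.005 m and distance between holder2_tab and pocket0_tab below 0.006 m) or (distance between holder2 and pocket1 below 0.005 m and distance between holder2_tab and pocket1_tab below 0.006 m) or (distance between holder2 and pocket2 below 0.005 m and distance between holder2_tab and pocket2_tab below 0.006 m))), for 0.2 s.
At the end, for the whole second after the job is handed in: The knob is home (within 3 mm); the finished holders lie flat and handle up, side by side, on the tray's floor; every fresh holder is seated in a pocket with its tab in the notch (origin within 5 mm of the pocket's floor centre, tab within 6 mm); all at rest (value of joint knob below 0.003 m and z of worn0 in the frame of tray_in between -0.004 and 0.005 m and angle between each of worn0, worn1, worn2's own z axis and vertical below 0.1 rad and x of worn0 in the frame of tray_in between -0.095 and 0.095 m and y of worn0 in the frame of tray_in between -0.065 and 0.065 m and z of worn1 in the frame of tray_in between -0.004 and 0.005 m and x of worn1 in the frame of tray_in between -0.095 and 0.095 m and y of worn1 in the frame of tray_in between -0.065 and 0.065 m and z of worn2 in the frame of tray_in between -0.004 and 0.005 m and x of worn2 in the frame of tray_in between -0.095 and 0.095 m and y of worn2 in the frame of tray_in between -0.065 and 0.065 m and ((distance between holder0 and pocket0 below 0.005 m and distance between holder0_tab and pocket0_tab below 0.006 m) or (distance between holder0 and pocket1 below 0.005 m and distance between holder0_tab and pocket1_tab below 0.006 m) or (distance between holder0 and pocket2 below 0.005 m and distance between holder0_tab and pocket2_tab below 0.006 m)) and ((distance between holder1 and pocket0 below 0.005 m and distance between holder1_tab and pocket0_tab below 0.006 m) or (distance between holder1 and pocket1 below 0.005 m and distance between holder1_tab and pocket1_tab below 0.006 m) or (distance between holder1 and pocket2 below 0.005 m and distance between holder1_tab and pocket2_tab below 0.006 m)) and ((distance between holder2 and pocket0 below 0.005 m and distance between holder2_tab and pocket0_tab below 0.006 m) or (distance between holder2 and pocket1 below 0.005 m and distance between holder2_tab and pocket1_tab below 0.006 m) or (distance between holder2 and pocket2 below 0.005 m and distance between holder2_tab and pocket2_tab below 0.006 m)) and linear speed of each of holder0, holder1, holder2, worn0, worn1, worn2 below 0.02 m/s); the robot touches nothing.
It fails at once if the weight is moved more than 3 cm (distance of weight from where it was at the start of the episode above 0.03 m).
It fails at once if the beaker is moved more than 3 cm (distance of beaker from where it was at the start of the episode above 0.03 m).
It fails at once if the jar is moved more than 3 cm (distance of jar from where it was at the start of the episode above 0.03 m).
Of worn0, worn1, worn2 only 2 to 2 are there at a start; the rules pass over those that are not, and their reading is None.
Of holder0, holder1, holder2 only 2 to 3 are there at a start; the rules pass over those that are not, and their reading is None.
At some moment in a run one of holder0, holder1, holder2 may be knocked a few centimetres aside while the robot is not near it.
Once in a run the grip may slacken for a moment while it holds something.
It also fails if it takes over 210 s, if anything falls off the work surface, if the arm or the gripper's body presses on something with over 40 N, if the wrist force passes 120 N, or if a joint passes its speed limit or range.

## Robot

A 6-joint arm with a two-finger parallel gripper is mounted at the origin on the work surface. World frame = base frame: x ahead of the robot, y to its left, z up, the work surface at z = 0. Lengths are in m, angles in rad, forces in N, time in s.
With the tool pointing down it reaches from about 0.35 to 0.725 m from the base axis. Payload 4.3 kg.
Tool frame: the origin (TCP) lies midway between the tips of the shut fingers; the grasp point (between the pads) lies grip_depth behind it (grip_depth is the distance from the TCP to the grasp point, in m); z points along the fingers, y is the line along which they close (so a half turn about z gives the same grasp; the last joint's range is limited). The gripper opens to 85 mm and grips with 20 to 120 N. Pads are 22 mm wide; open, the fingers measure 114 mm over their backs; the gripper's body (76 mm by 85 mm) begins 54 mm behind the grasp point. The pads swing forward as they close: fully open they stand 13 mm farther back than shut.
Start: joints at [-1.374, 0.377, 0.081, 1.274, 0, 1.46], TCP at [0.174, -0.548, 0.231] pointing down, gripper open.
Joint ranges: [-2.72, 2.72], [-0.84, 1.66], [-1.02, 1.22], [-1.77, 2.12], [-1.37, 1.28], [-3.14, 3.14]. Speed limits (rad/s): [2.57, 2.57, 3.14, 3.14, 3.14, 3.14].

## Interface

Orientations are given as a 3x3 rotation matrix whose columns are the frame's x, y, z axes.
In Python, from bench import * gives the robot as it stands.
- The arm moves only by the tool step_arm, never from a script. Its argument "motion" is a list of rows, each a list of 3 entries, a list of its own where there are three numbers: the opening, from 0 (shut) to 1 (fully open), then the shift along the tool's x, y, z in m, then the turn about the tool's z in rad. In form: [[hand, [tx, ty, tz], roll], ...]. A call has 1 to 10 rows; each row shifts and turns the commanded pose from where the row before left it, along the tool's axes as they then stand; what a row does not reach is not made up. A row lasts 1/12 s, in which the tool goes at most 41.7 mm and 7.16 degrees, less where a joint would pass 70% of its speed; a pose out of reach is approached as far as the arm can. A call with a gripper value outside its range is refused whole. The fingers move at their own pace and stop on an object; "grip_force" is the grip in N (left out, the last holds). Time passes only in rows, so rows that do not move let the fingers close. It gives the time, the measured TCP pose, the force, the opening and the grip force at its end, in the units of the state.
- read_state(): the state, without advancing time (a new reading comes with each control period).
- snapshot(name): name is "scene" or "top" or "wrist"; returns the picture (480x640x3 uint8, red, green, blue); there is no depth.
- get_calibration(name): a dict with "K" (3x3 intrinsics, pixels), "T" (4x4, takes a point from camera to world coordinates). Camera axes: x right, y down, z forward; pixel columns grow to the right and rows downward; lengths in m; the calibration is good to about 2 mm. A picture is of the moment at which its call begins: read the wrist's pose just before it. get_calibration takes no time and is no camera call; for the wrist camera it gives the pose at the moment of the call.
- sign_off(): hands the job in; it is judged then, once.
Trained networks look in the newest picture that a camera, given by its name, has taken for a name from the list of things; names that differ only in an ending like _2 or _b are one class to them, and where a whole thing is asked for, a point or a joint stands for the part that bears it (a point fixed in the world has none). Each returns a list of dicts, best first, with "conf" (0 to 1); they miss things now and then, are a little off and sometimes report something else, mostly with a low value. They report only what shows in the picture. A call takes as long as a camera call. They do not tell look-alikes from the thing itself.
- search_frame(camera, query): "bbox" ([left, top, right, bottom] in pixels, round what is visible of it).
- cut_out(camera, query): "pixels" (480x640 bool, what is visible of it) and "bbox" ([left, top, right, bottom] in pixels, round what is visible of it).
The state is a dict: "t": time; "qpos": joint angles; "qd": joint speeds; "joint_efforts": joint torques, N m; "tcp_pos": TCP position; "tcp_rot": TCP orientation; "wrist_force": force on the tool from outside, world axes, zero at the start; "moment": the same for the moment, N m; "grip_width": opening from 0.0 (shut) to 1.0 (fully open); "grip_force": force on a finger pad.
Only numpy, scipy, OpenCV 4.12 (cv2) and the standard library are available. Lean on these libraries where they do the work, as an engineer would, in place of code of your own. Each camera call takes 0.05 s, during which the arm holds its last target. There are 200 camera calls.

## Working session

There is one attempt and no reset: what is moved stays moved. The work goes in short steps, Python scripts to look and compute and a tool call to move; the robot and the scene stay as the last step left them, time stands still between calls to the robot, and variables do not carry over. Pictures are saved under pics/ and viewed, at most 14 in all, crops included, and the job is handed in when it is done.

Besides the shell and the picture viewer there is one more tool, called after "Call:" as name(argument=value, ...) on one line, values as JSON. step_arm: Moves the arm, as the interface text tells. Its arguments: {"type":"object","properties":{"motion":{"type":"array","items":{"type":"array"}},"grip_force":{"type":"number"}},"required":["motion"]}

```bash
mkdir -p pics; ls; python3 - <<'E'
from bench import *
import cv2,numpy as np
for n in ("scene","top"):
    im=snapshot(n); cv2.imwrite(f"pics/{n}0.png",im[:,:,::-1])
    c=get_calibration(n); print(n,np.round(c["K"],1).tolist(),np.round(c["T"],3).tolist())
s=read_state(); print(s)
E
```

```text
pics
scene [[495.3, 0.0, 324.8], [0.0, 495.3, 238.2], [0.0, 0.0, 1.0]] [[-0.629, 0.553, -0.547, 1.098], [0.778, 0.438, -0.451, 0.427], [-0.009, -0.709, -0.705, 0.812], [0.0, 0.0, 0.0, 1.0]]
top [[502.9, 0.0, 320.6], [0.0, 502.9, 227.7], [0.0, 0.0, 1.0]] [[-0.019, -0.995, 0.095, 0.384], [-1.0, 0.018, -0.004, -0.049], [0.002, -0.095, -0.995, 1.299], [0.0, 0.0, 0.0, 1.0]]
{'t': 0.1, 'qpos': array([-1.37426755e+00,  3.78075437e-01,  7.97563616e-02,  1.27439852e+00,
       -1.36603533e-05,  1.46048605e+00]), 'qd': array([-0.0006215 , -0.00069182,  0.00190032, -0.0001646 ,  0.00017406,
       -0.00170474]), 'joint_efforts': array([-1.32731502e-04, -4.64693999e+01,  2.70581621e+01,  1.20372826e-02,
       -2.21183350e-04, -2.19120841e-05]), 'tcp_pos': array([ 0.1735565 , -0.54755961,  0.23040432]), 'tcp_rot': array([[ 9.53293121e-01,  3.02046477e-01, -3.88556181e-04],
       [ 3.02046662e-01, -9.53291285e-01,  1.88161808e-03],
       [ 1.97928893e-04, -1.91109567e-03, -9.99998154e-01]]), 'wrist_force': array([ 0.16996746, -0.04981146, -0.14209021]), 'moment': array([-0.0165333 , -0.04390846, -0.00139753]), 'grip_force': 0.0, 'grip_width': 1.0025738732123888}
```

View pics/top0.png

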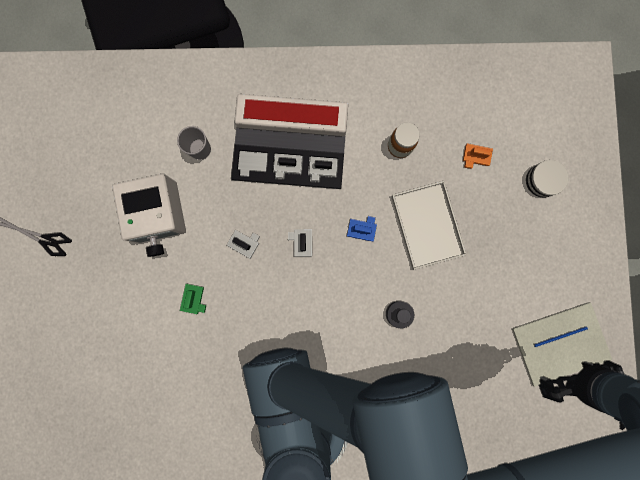

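View pics/scene0.png

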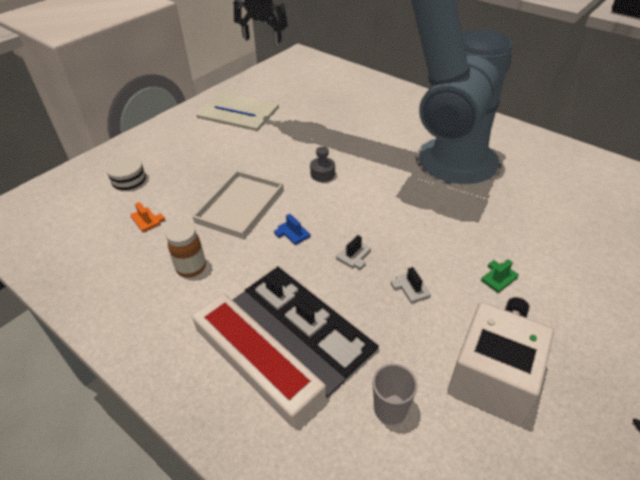

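```bash
cat > h.py <<'E'
from bench import *
import cv2,numpy as np
def ray(cal,uv,z):
    K,T=np.array(cal["K"]),np.array(cal["T"])
    d=T[:3,:3]@np.linalg.inv(K)@np.array([uv[0],uv[1],1.]); o=T[:3,3]
    return o+d*(z-o[2])/d[2]
def proj(cal,P):
    K,T=np.array(cal["K"]),np.array(cal["T"])
    p=(np.atleast_2d(P)-T[:3,3])@T[:3,:3]; q=p@K.T
    return q[:,:2]/q[:,2:]
def pts(cal,uvs,z): return np.array([ray(cal,u,z) for u in uvs])
def move(target,yaw,st=None):
    """shift in tool axes and roll to get the tool-down TCP to target with tool y at world yaw (mod pi)"""
    s=st or read_state(); R=np.array(s["tcp_rot"]); d=R.T@(np.array(target)-s["tcp_pos"])
    cy=np.arctan2(R[1,1],R[0,1]); a=(yaw-cy+np.pi/2)%np.pi-np.pi/2
    print("t",round(s["t"],2),"tcp",np.round(s["tcp_pos"],4),"shift mm",np.round(d*1e3,1),"roll",round(-a,3),"other",round(-a+np.pi*np.sign(a),3),"q6",round(s["qpos"][5],2))
E
python3 - <<'E'
from h import *
print("gd",grip_depth if 'grip_depth' in globals() else None)
c=get_calibration("top")
im=snapshot("top")
for q in ("holder0","worn0","knob","box","bed","tray_in","weight","beaker","jar"):
    for r in cut_out("top",q)[:5]:
        m=r["pixels"].astype(np.uint8); 
        cn=max(cv2.findContours(m,0,2)[0],key=cv2.contourArea)
        rc=cv2.minAreaRect(cn); b=cv2.boxPoints(rc)
        print(q,round(r["conf"],2),np.round(r["bbox"]),"c",np.round(ray(c,rc[0],0.012)[:2],3),"corners",np.round(pts(c,b,0.012)[:,:2],3).tolist())
print(np.round(get_calibration("wrist")["T"],3),get_calibration("wrist")["K"])
big=cv2.resize(im[90:270,100:480,::-1],None,fx=2.1,fy=2.1,interpolation=2); cv2.imwrite("pics/top1.png",big)
E
```

```text
gd 0.0187
holder0 0.85 [228. 232. 258. 257.] c [0.476 0.143] corners [[0.466, 0.189], [0.52, 0.16], [0.485, 0.096], [0.431, 0.126]]
holder0 0.78 [287. 228. 309. 255.] c [ 0.468 -0.   ] corners [[0.502, 0.029], [0.501, -0.03], [0.434, -0.029], [0.436, 0.03]]
holder0 0.38 [232.  93. 348. 190.] c [0.736 0.025] corners [[0.635, 0.182], [0.868, 0.162], [0.838, -0.134], [0.605, -0.109]]
worn0 0.97 [309. 158. 336. 178.] c [ 0.663 -0.063] corners [[0.692, -0.031], [0.691, -0.096], [0.633, -0.095], [0.634, -0.03]]
worn0 0.89 [178. 287. 204. 313.] c [0.332 0.27 ] corners [[0.303, 0.307], [0.373, 0.295], [0.361, 0.233], [0.291, 0.244]]
worn0 0.82 [275. 154. 305. 178.] c [0.671 0.028] corners [[0.702, 0.063], [0.701, -0.008], [0.64, -0.007], [0.641, 0.063]]
worn0 0.79 [346. 215. 376. 242.] c [ 0.508 -0.161] corners [[0.485, -0.121], [0.545, -0.134], [0.53, -0.203], [0.47, -0.189]]
worn0 0.74 [466. 141. 494. 169.] c [ 0.688 -0.467] corners [[0.72, -0.431], [0.718, -0.505], [0.657, -0.502], [0.659, -0.429]]
knob 0.65 [231.  93. 349. 187.] c [0.735 0.025] corners [[0.634, 0.18], [0.868, 0.161], [0.
[... 795 characters left out ...]
 0.024] corners [[0.63, 0.178], [0.867, 0.163], [0.842, -0.133], [0.606, -0.113]]
beaker 0.74 [180. 124. 210. 158.] c [0.736 0.271] corners [[0.745, 0.33], [0.797, 0.28], [0.727, 0.213], [0.676, 0.263]]
jar 0.77 [389. 127. 418. 156.] c [ 0.734 -0.276] corners [[0.708, -0.223], [0.794, -0.269], [0.761, -0.329], [0.675, -0.284]]
jar 0.68 [146. 242. 165. 256.] c [0.465 0.37 ] corners [[0.488, 0.393], [0.488, 0.347], [0.441, 0.347], [0.442, 0.393]]
[[ 0.302 -0.917 -0.261  0.241]
 [-0.953 -0.29  -0.083 -0.527]
 [ 0.001  0.274 -0.962  0.373]
 [ 0.     0.     0.     1.   ]] [[418.57111917   0.         313.7458052 ]
 [  0.         418.57111917 233.52108314]
 [  0.           0.           1.        ]]
```

View pics/top1.png

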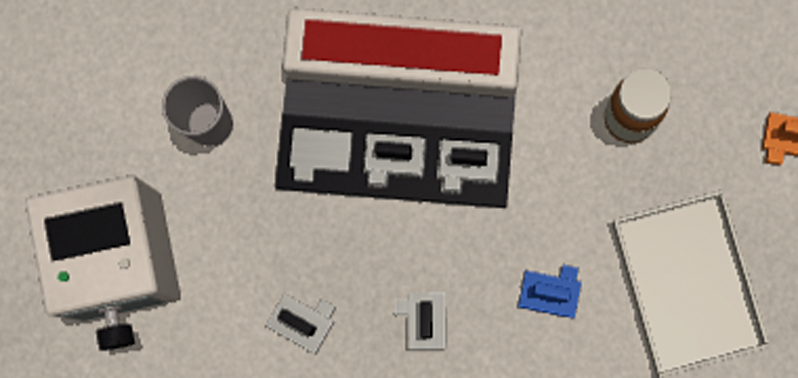

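```bash
cat >> h.py <<'E'
def go(target,yawx,st=None):
    """tool-axes shift (mm) AFTER rolling to tool-x world yaw (deg), and the roll (rad)"""
    s=st or read_state(); R=np.array(s["tcp_rot"]); cur=np.arctan2(R[1,0],R[0,0])
    y=np.deg2rad(yawx); a=(y-cur+np.pi)%(2*np.pi)-np.pi
    q1=np.arctan2(target[1],target[0]); q6=(q1+np.pi-y+np.pi)%(2*np.pi)-np.pi
    X=np.array([np.cos(y),np.sin(y),0]);Z=np.array([0,0,-1.]);Y=np.cross(Z,X)
    d=np.array(target)-s["tcp_pos"]
    print("t",round(s["t"],2),"tcp",np.round(s["tcp_pos"],4),"curyaw",round(np.degrees(cur),2),"shift mm",np.round([d@X*1e3,d@Y*1e3,d@Z*1e3],1),"roll",round(-a,3),"q6now",round(s["qpos"][5],2),"q6end",round(q6,2),"F",np.round(s["wrist_force"],1),"grip",round(s["grip_width"],3),round(s["grip_force"],1))
E
python3 - <<'E'
from h import *
c=get_calibration("top")
k=ray(c,(154,250),.08); print(k)
b=[ray(c,u,.11) for u in ((100+27/2.1,90+195/2.1),(100+48/2.1,90+318/2.1))]; d=b[0]-b[1]; print(np.degrees(np.arctan2(d[1],d[0])))
go([k[0]+0.02,k[1],0.23],190)
E
```

```text
[0.45336249 0.35001335 0.08      ]
10.652355948392035
t 0.6 tcp [ 0.1737 -0.5482  0.2314] curyaw 17.58 shift mm [-451.1  832.5    1.4] roll -3.009 q6now 1.46 q6end 0.46 F [0.1 0.1 0.2] grip 0.997 0.0
```

Call:
step_arm(motion=[[1,[0,0,0],-0.12],[1,[0,0,0],-0.12],[1,[0,0,0],-0.12],[1,[0,0,0],-0.12],[1,[0,0,0],-0.12],[1,[0,0,0],-0.12],[1,[0,0,0],-0.12],[1,[0,0,0],-0.12],[1,[0,0,0],-0.12],[1,[0,0,0],-0.12]])

```text
t: 1.43
tcp_pos: [0.1737, -0.5482, 0.2314]
tcp_rot: [[0.058, 0.998, 0.0], [0.998, -0.058, -0.0], [-0.0, 0.0, -1.0]]
wrist_force: [1.0, 0.6, -0.2]
grip_width: 1.001
grip_force: 0.0
```

Call:
step_arm(motion=[[1,[0,0,0],-0.12],[1,[0,0,0],-0.12],[1,[0,0,0],-0.12],[1,[0,0,0],-0.12],[1,[0,0,0],-0.12],[1,[0,0,0],-0.12],[1,[0,0,0],-0.12],[1,[0,0,0],-0.12],[1,[0,0,0],-0.12],[1,[0,0,0],-0.12]])

```text
t: 2.27
tcp_pos: [0.1737, -0.5482, 0.2314]
tcp_rot: [[-0.909, 0.416, 0.0], [0.416, 0.909, -0.0], [-0.0, -0.0, -1.0]]
wrist_force: [0.7, 0.0, -0.3]
grip_width: 0.997
grip_force: 0.0
```

Call:
step_arm(motion=[[1,[0,0,0],-0.12],[1,[0,0,0],-0.12],[1,[0,0,0],-0.12],[1,[0,0,0],-0.12],[1,[0,0,0],-0.12],[1,[-0.04,0,0],0],[1,[-0.04,0,0],0],[1,[-0.04,0,0],0],[1,[-0.04,0,0],0],[1,[-0.04,0,0],0]])

```text
t: 3.1
tcp_pos: [0.3726, -0.5149, 0.2315]
tcp_rot: [[-0.986, -0.164, 0.0], [-0.164, 0.986, -0.001], [-0.0, -0.001, -1.0]]
wrist_force: [1.2, -0.1, 0.2]
grip_width: 1.002
grip_force: 0.0
```

Call:
step_arm(motion=[[1,[-0.04,0,0],0],[1,[-0.04,0,0],0],[1,[-0.008,0.04,0],0],[1,[-0.008,0.04,0],0],[1,[-0.008,0.04,0],0],[1,[-0.008,0.04,0],0],[1,[-0.008,0.04,0],0],[1,[-0.008,0.04,0],0],[1,[-0.008,0.04,0],0],[1,[-0.008,0.04,0],0]])

```text
t: 3.93
tcp_pos: [0.4601, -0.1741, 0.2315]
tcp_rot: [[-0.986, -0.164, 0.001], [-0.164, 0.986, -0.0], [-0.001, -0.0, -1.0]]
wrist_force: [0.6, -0.2, -0.9]
grip_width: 0.996
grip_force: 0.0
```

Call:
step_arm(motion=[[1,[-0.008,0.04,0],0],[1,[-0.008,0.04,0],0],[1,[-0.008,0.04,0],0],[1,[-0.008,0.04,0],0],[1,[-0.008,0.04,0],0],[1,[-0.008,0.04,0],0],[1,[-0.008,0.04,0],0],[1,[-0.008,0.04,0],0],[1,[-0.008,0.04,0],0],[1,[-0.008,0.04,0],0]])

```text
t: 4.77
tcp_pos: [0.4732, 0.2339, 0.2315]
tcp_rot: [[-0.986, -0.165, 0.001], [-0.165, 0.986, -0.0], [-0.001, -0.0, -1.0]]
wrist_force: [0.0, 0.0, -0.3]
grip_width: 1.004
grip_force: 0.0
```

Call:
step_arm(motion=[[1,[0,0.04,0],0],[1,[0.0,0.04,0],0],[1,[0,0.035,0],0],[1,[0,0,0],0]])

```text
t: 5.1
tcp_pos: [0.453, 0.351, 0.2309]
tcp_rot: [[-0.985, -0.171, -0.0], [-0.171, 0.985, 0.003], [-0.0, 0.003, -1.0]]
wrist_force: [0.1, -0.3, -0.1]
grip_width: 1.0
grip_force: 0.0
```

```bash
python3 - <<'E'
from h import *
im=snapshot("wrist"); cv2.imwrite("pics/w1.png",im[:,:,::-1])
go([.4534,.350,.2],190)
print(np.round(get_calibration("wrist")["T"],4).tolist())
E
```

```text
t 5.15 tcp [0.4537 0.3481 0.2309] curyaw -170.24 shift mm [-0.1  1.9 30.9] roll -0.004 q6now 0.37 q6end 0.48 F [ 0.6 -0.7  0.9] grip 0.999 0.0
[[-0.1691, 0.9479, 0.2699, 0.3866], [0.9856, 0.1627, 0.0459, 0.336], [-0.0004, 0.2738, -0.9618, 0.373], [0.0, 0.0, 0.0, 1.0]]
```

View pics/w1.png

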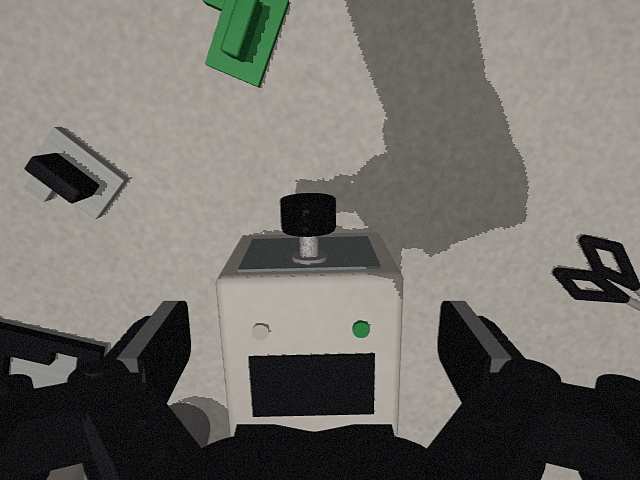

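```bash
python3 - <<'E'
from h import *
c=get_calibration("wrist")
a,b=ray(c,(219,278),.11),ray(c,(402,276.5),.11)
print(a,b,np.linalg.norm(a-b)); d=b-a; yaw=np.degrees(np.arctan2(d[1],d[0]))-90; print("box yaw",yaw)
X=np.array([np.cos(np.radians(yaw)),np.sin(np.radians(yaw)),0])
m=(a+b)/2; k=m-X*.036; k[2]=.08; print("mid",m,"knob",k, "proj", proj(c,[k,k-X*.012+[0,0,.02],k+X*.012+[0,0,.02]]))
print(ray(c,(281,214),.08),ray(c,(336,213),.08))
go([k[0],k[1],.062],yaw+180)
E
```

```text
[0.50188886 0.29093742 0.11      ] [0.47996766 0.4121894  0.11      ] 0.12321762458601353
box yaw 10.247835220758134
mid [0.49092826 0.35156341 0.11      ] knob [0.45550255 0.34515878 0.08      ] proj [[310.22058903 214.88336744]
 [309.76221127 204.2519014 ]
 [310.16934542 238.8434223 ]]
[0.4584113  0.32436458 0.08      ] [0.45100352 0.36316352 0.08      ]
t 5.15 tcp [0.4537 0.3481 0.2309] curyaw -170.24 shift mm [ -1.3  -3.2 168.9] roll -0.009 q6now 0.37 q6end 0.47 F [ 0.6 -0.7  0.9] grip 0.999 0.0
```

Call:
step_arm(motion=[[1,[-0.001,-0.004,0.035],0],[1,[0,0,0.035],0],[1,[0,0,0.035],0],[1,[0,0,0.035],0],[1,[0,0,0.03],0],[1,[0,0,0],0],[0,[0,0,0],0],[0,[0,0,0],0],[0,[0,0,0],0],[0,[0,0,0],0]], grip_force=60)

```text
t: 5.98
tcp_pos: [0.4576, 0.3478, 0.0656]
tcp_rot: [[-0.986, -0.167, 0.002], [-0.167, 0.986, 0.016], [-0.004, 0.015, -1.0]]
wrist_force: [-9.4, 18.8, 16.4]
grip_width: 0.456
grip_force: 35.3
```

Call:
step_arm(motion=[[0,[0,0,0],0],[0,[0,0,0],0],[0,[0,0,0],0],[0,[0,0,0],0],[0,[0,0,0],0]])

```text
t: 6.4
tcp_pos: [0.4575, 0.3479, 0.0659]
tcp_rot: [[-0.986, -0.168, 0.003], [-0.168, 0.986, 0.014], [-0.005, 0.013, -1.0]]
wrist_force: [-6.2, 11.2, 7.6]
grip_width: 0.444
grip_force: 59.2
```

Call:
step_arm(motion=[[0,[0.004,0.001,0],0],[0,[0.004,0.001,0],0],[0,[0.004,0.001,0],0],[0,[0.004,0,0],0],[0,[0.004,0,0],0],[0,[0.004,0,0],0],[0,[0.003,0,0],0],[0,[0,0,0],0],[0,[0,0,0],0]])

```text
t: 7.15
tcp_pos: [0.4339, 0.3433, 0.0659]
tcp_rot: [[-0.986, -0.165, 0.01], [-0.165, 0.986, 0.007], [-0.011, 0.006, -1.0]]
wrist_force: [2.5, 1.6, 7.4]
grip_width: 0.445
grip_force: 61.4
```

```bash
python3 - <<'E'
from h import *
im=snapshot("wrist"); cv2.imwrite("pics/w2.png",im[:,:,::-1])
go([.4305,.3405,.062],190.2)
E
```

```text
t 7.2 tcp [0.4339 0.3433 0.0659] curyaw -170.51 shift mm [ 3.8 -2.2  3.9] roll -0.012 q6now 0.39 q6end 0.49 F [3.  1.6 7.3] grip 0.446 61.5
```

View pics/w2.png

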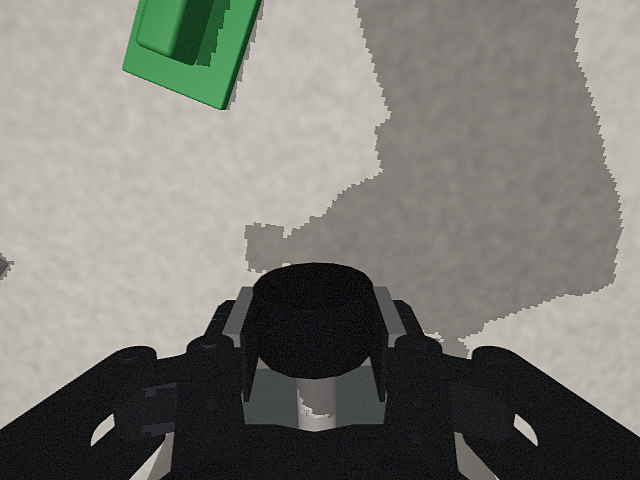

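Call:
step_arm(motion=[[1,[0,0,0],0],[1,[0,0,0],0],[1,[0,0,0],0],[1,[0,0,-0.03],0],[1,[0,0,-0.04],0],[1,[0,0,-0.04],0],[1,[0,0,-0.04],0],[1,[0,0,-0.015],0],[1,[0,0,0],0]])

```text
t: 7.95
tcp_pos: [0.4311, 0.3411, 0.2311]
tcp_rot: [[-0.986, -0.164, 0.007], [-0.164, 0.986, 0.004], [-0.007, 0.003, -1.0]]
wrist_force: [0.5, 0.3, 0.7]
grip_width: 0.998
grip_force: 0.0
```

```bash
python3 - <<'E'
from h import *
im=snapshot("wrist"); cv2.imwrite("pics/w3.png",im[:,:,::-1])
c=get_calibration("wrist"); X=np.array([np.cos(np.radians(10.2)),np.sin(np.radians(10.2)),0])
f=np.array([.4909,.3515,.08])
for tr in (0,.024): print(tr,proj(c,[f-X*(.048+tr)+[0,0,.02], f-X*(.024+tr)+[0,0,.02]]).round(0).tolist())
g=im[:,:,:].max(2); col=int(proj(c,[f-X*.05])[0,0]); print([ (i,int(g[i,col])) for i in range(60,300,4)])
t=get_calibration("top")
for p in ((.655,.022),):pass
# bed estimate from top crop
cr=lambda u,v:(100+u/2.1,90+v/2.1)
A=ray(t,cr(276,188),.016);B=ray(t,cr(507,207),.016);print(A,B,np.linalg.norm(A-B),np.degrees(np.arctan2(*(A-B)[[1,0]])))
d=(A-B)/np.linalg.norm(A-B); n=np.array([-d[1],d[0],0]) # bed y
o=(A+B)/2-n*.053; print("bed o",o, "pockets",[(o+d*k).round(4).tolist() for k in (-.092,0,.092)])
E
```

```text
0 [[315.0, 240.0], [315.0, 273.0]]
0.024 [[315.0, 205.0], [315.0, 240.0]]
[(60, 165), (64, 163), (68, 159), (72, 160), (76, 160), (80, 163), (84, 162), (88, 166), (92, 162), (96, 160), (100, 156), (104, 161), (108, 161), (112, 158), (116, 165), (120, 167), (124, 162), (128, 159), (132, 169), (136, 158), (140, 161), (144, 166), (148, 163), (152, 162), (156, 163), (160, 164), (164, 162), (168, 165), (172, 165), (176, 166), (180, 110), (184, 104), (188, 109), (192, 12), (196, 29), (200, 0), (204, 16), (208, 31), (212, 24), (216, 29), (220, 31), (224, 27), (228, 27), (232, 4), (236, 182), (240, 156), (244, 159), (248, 126), (252, 133), (256, 125), (260, 166), (264, 130), (268, 131), (272, 130), (276, 129), (280, 129), (284, 127), (288, 50), (292, 147), (296, 49)]
[0.63568844 0.17324936 0.016     ] [ 0.6067948  -0.11067496  0.016     ] 0.285390725849138 84.1892827867293
bed o [0.6739693  0.02592135 0.016     ] pockets [[0.6647, -0.0656, 0.016], [0.674, 0.0259, 0.016], [0.6833, 0.1174, 0.016]]
```

```bash
python3 - <<'E'
from h import *
go([.664,.0,.23],84.2)
E
```

```text
t 8.0 tcp [0.43   0.3404 0.2283] curyaw -170.53 shift mm [-315.1  267.2   -1.7] roll 1.837 q6now 0.39 q6end 1.67 F [ 0.1  0.1 -0.1] grip 1.0 0.0
```

Call:
step_arm(motion=[[1,[0,0,0],0.1225],[1,[0,0,0],0.1225],[1,[0,0,0],0.1225],[1,[0,0,0],0.1225],[1,[0,0,0],0.1225],[1,[0,0,0],0.1225],[1,[0,0,0],0.1225],[1,[0,0,0],0.1225],[1,[0,0,0],0.1225],[1,[0,0,0],0.1225]])

```text
t: 8.83
tcp_pos: [0.4275, 0.3389, 0.2235]
tcp_rot: [[-0.484, 0.875, -0.005], [0.875, 0.484, -0.003], [-0.0, -0.005, -1.0]]
wrist_force: [-0.1, 0.2, -0.7]
grip_width: 0.996
grip_force: 0.0
```

Call:
step_arm(motion=[[1,[0,0,0],0.1225],[1,[0,0,0],0.1225],[1,[0,0,0],0.1225],[1,[0,0,0],0.1225],[1,[0,0,0],0.1225],[0.6,[-0.0286,0.0243,0],0],[0.6,[-0.0286,0.0243,0],0],[0.6,[-0.0286,0.0243,0],0],[0.6,[-0.0286,0.0243,0],0],[0.6,[-0.0286,0.0243,0],0]])

```text
t: 9.67
tcp_pos: [0.5344, 0.1835, 0.2236]
tcp_rot: [[0.101, 0.995, -0.005], [0.995, -0.101, -0.001], [-0.002, -0.005, -1.0]]
wrist_force: [-0.1, 0.4, -0.0]
grip_width: 0.599
grip_force: 0.0
```

Call:
step_arm(motion=[[0.6,[-0.0286,0.0243,0],0],[0.6,[-0.0286,0.0243,0],0],[0.6,[-0.0286,0.0243,0],0],[0.6,[-0.0286,0.0243,0],0],[0.6,[-0.0286,0.0243,0],0],[0.6,[-0.0286,0.0243,0],0],[0.6,[0,0,0],0],[0.6,[0,0,0],0]])

```text
t: 10.33
tcp_pos: [0.6624, -0.0022, 0.2226]
tcp_rot: [[0.105, 0.994, -0.006], [0.994, -0.105, 0.001], [-0.0, -0.006, -1.0]]
wrist_force: [-0.1, 0.1, 0.1]
grip_width: 0.601
grip_force: 0.0
```

```bash
python3 - <<'E'
from h import *
im=snapshot("wrist"); cv2.imwrite("pics/w4.png",im[:,:,::-1])
go([.6647,-.0656,.1],84.2)
E
```

```text
t 10.38 tcp [ 0.6619 -0.0007  0.2233] curyaw 84.1 shift mm [-64.3   9.4 123.3] roll -0.002 q6now 1.58 q6end 1.57 F [-0.1  0.5 -0.2] grip 0.603 0.0
```

View pics/w4.png

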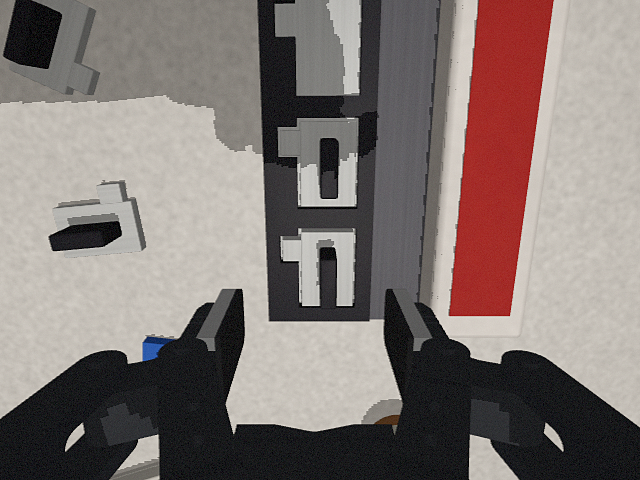

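```bash
python3 - <<'E'
from h import *
from scipy.optimize import least_squares
c=get_calibration("wrist"); im=cv2.imread("pics/w4.png")
c1=ray(c,(269,321),.016);c2=ray(c,(369,321),.016);e=ray(c,(260,0),.016)
print(c1,c2,np.linalg.norm(c1-c2),e)
d=e-c1; print("yaw",np.degrees(np.arctan2(d[1],d[0])))
def W(p,P): 
    a=p[2];R=np.array([[np.cos(a),-np.sin(a)],[np.sin(a),np.cos(a)]]);P=np.array(P)
    return np.c_[P[:,:2]@R.T+p[:2],P[:,2]]
uv=np.array([(269,321),(369,321),(260,0)])
def f(p):
    q=proj(c,W(p,[(-.143,.053,.016),(-.143,-.039,.016)])); l=proj(c,W(p,[(-.143,.053,.016),(.05,.053,.016)]))
    n=l[1]-l[0]; n=np.array([-n[1],n[0]])/np.linalg.norm(n)
    return np.r_[(q-uv[:2]).ravel(),(uv[2]-l[0])@n]
r=least_squares(f,[.674,.026,np.radians(84.2)]); p=r.x; print("bed",p[:2],np.degrees(p[2]),r.fun.round(1))
# handles: top outline of bar z=.046+.006
v=im.copy()
for k in (-.092,0,.092):
    pk=W(p,[(k,0,0)])[0]; print("pocket",k,pk[:2].round(4))
    h=proj(c,W(p,[(k+sx*.022,sy*.007,.052) for sx,sy in((1,1),(1,-1),(-1,-1),(-1,1))]))
    o=proj(c,W(p,[(k+x,y,.016) for x,y in((.0375,.0255),(.0375,-.0255),(-.0375,-.0255),(-.0375,.0255))]))
    cv2.polylines(v,[h.round().astype(int)],True,(0,255,0)); cv2.polylines(v,[o.round().astype(int)],True,(0,0,255))
cv2.imwrite("pics/w4b.png",cv2.resize(v[0:340,230:420],None,fx=2,fy=1.75))
E
```

```text
[ 0.60922741 -0.1103159   0.016     ] [ 0.70106828 -0.11959516  0.016     ] 0.09230844371071088 [0.63773545 0.15417386 0.016     ]
yaw 83.84812210954564
bed [0.67734632 0.02649304] 83.90176820312008 [ 0.2 -0.3 -0.1  0.3  0.1]
pocket -0.092 [ 0.6676 -0.065 ]
pocket 0 [0.6773 0.0265]
pocket 0.092 [0.6871 0.118 ]
```

View pics/w4b.png

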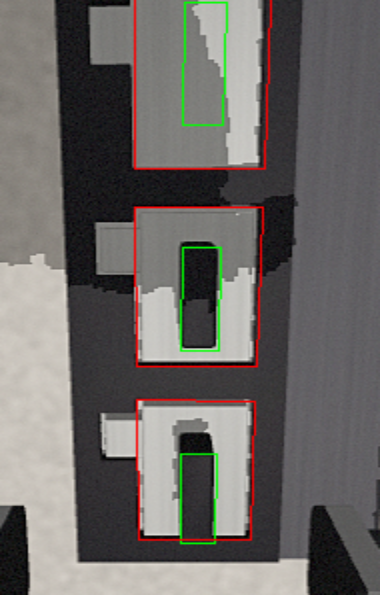

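```bash
python3 - <<'E'
from h import *
go([.667,-.065,.023],83.9)
E
```

```text
t 10.38 tcp [ 0.6619 -0.0007  0.2233] curyaw 84.1 shift mm [-63.4  11.9 200.3] roll 0.003 q6now 1.58 q6end 1.58 F [-0.1  0.5 -0.2] grip 0.603 0.0
```

Call:
step_arm(motion=[[0.6,[-0.032,0.006,0],0],[0.6,[-0.032,0.006,0],0],[0.6,[0,0,0.04],0],[0.6,[0,0,0.04],0],[0.6,[0,0,0.04],0],[0.6,[0,0,0.03],0],[0.6,[0,0,0.02],0],[0.6,[0,0,0.01],0],[0.6,[0,0,0],0],[0.6,[0,0,0],0]])

```text
t: 11.22
tcp_pos: [0.6681, -0.064, 0.0466]
tcp_rot: [[0.1, 0.995, -0.001], [0.995, -0.1, 0.0], [0.0, -0.001, -1.0]]
wrist_force: [-0.1, -0.2, 1.2]
grip_width: 0.6
grip_force: 0.0
```

```bash
python3 - <<'E'
from h import *
im=snapshot("wrist"); cv2.imwrite("pics/w5.png",im[:,:,::-1])
go([.667,-.065,.023],83.9)
E
```

```text
t 11.27 tcp [ 0.6694 -0.0645  0.0479] curyaw 84.24 shift mm [-0.8 -2.3 24.9] roll 0.006 q6now 1.48 q6end 1.58 F [0.5 0.4 1. ] grip 0.601 0.0
```

View pics/w5.png

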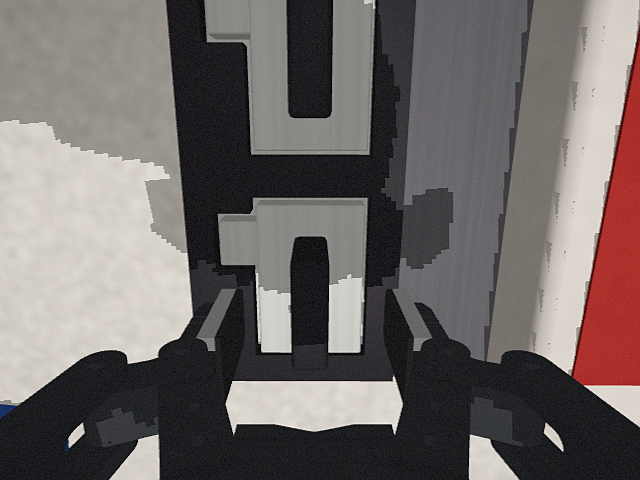

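Call:
step_arm(motion=[[0.6,[-0.001,-0.002,0.01],0.006],[0.6,[0,0,0.01],0],[0.6,[0,0,0.005],0],[0.6,[0,0,0],0],[0,[0,0,0],0],[0,[0,0,0],0],[0,[0,0,0],0],[0,[0,0,0],0],[0,[0,0,0],0],[0,[0,0,0],0]], grip_force=60)

```text
t: 12.1
tcp_pos: [0.667, -0.066, 0.0218]
tcp_rot: [[0.107, 0.994, 0.001], [0.994, -0.107, -0.0], [-0.0, 0.001, -1.0]]
wrist_force: [-0.2, 0.5, 2.2]
grip_width: 0.148
grip_force: 59.6
```

Call:
step_arm(motion=[[0,[0,0,0],0],[0,[0,0,-0.01],0],[0,[0,0,-0.015],0],[0,[0,0,-0.02],0],[0,[0,0,-0.03],0],[0,[0,0,-0.03],0],[0,[0,0,0],0]])

```text
t: 12.68
tcp_pos: [0.67, -0.0664, 0.1336]
tcp_rot: [[0.107, 0.994, 0.01], [0.994, -0.107, -0.002], [-0.001, 0.01, -1.0]]
wrist_force: [1.0, -1.0, -1.0]
grip_width: 0.151
grip_force: 59.3
```

```bash
python3 - <<'E'
from h import *
im=snapshot("wrist"); cv2.imwrite("pics/w6.png",im[:,:,::-1])
im=snapshot("top"); t=get_calibration("top")
r=cut_out("top","tray_in")[0]; m=r["pixels"].astype(np.uint8); cn=max(cv2.findContours(m,0,2)[0],key=cv2.contourArea); rc=cv2.minAreaRect(cn)
b=pts(t,cv2.boxPoints(rc),.022); print(r["conf"],b[:,:2].round(4).tolist(),b.mean(0),np.linalg.norm(b-np.roll(b,1,0),axis=1))
go([.51,-.33,.1],104)
E
```

```text
0.87 [[0.587, -0.2349], [0.627, -0.3746], [0.4304, -0.4252], [0.3916, -0.2873]] [ 0.5090038  -0.33049284  0.022     ] [0.202317   0.14534575 0.20304178 0.14326375]
t 12.83 tcp [ 0.6662 -0.0658  0.1261] curyaw 83.84 shift mm [-218.6 -215.5   26.1] roll -0.352 q6now 1.49 q6end 0.75 F [ 0.2 -0.  -3.1] grip 0.158 59.3
```

```bash
python3 - <<'E'
from h import *
go([.5628,-.3167,.13],104.4)
E
```

```text
t 12.83 tcp [ 0.6662 -0.0658  0.1261] curyaw 83.84 shift mm [-217.3 -162.6   -3.9] roll -0.359 q6now 1.49 q6end 0.81 F [ 0.2 -0.  -3.1] grip 0.158 59.3
```

Call:
step_arm(motion=[[0,[0,0,-0.004],-0.12],[0,[0,0,0],-0.12],[0,[0,0,0],-0.119],[0,[-0.0272,-0.0203,0],0],[0,[-0.0272,-0.0203,0],0],[0,[-0.0272,-0.0203,0],0],[0,[-0.0272,-0.0203,0],0],[0,[-0.0272,-0.0203,0],0],[0,[-0.0272,-0.0203,0],0],[0,[-0.0272,-0.0203,0],0]])

```text
t: 13.67
tcp_pos: [0.5738, -0.2859, 0.1278]
tcp_rot: [[-0.249, 0.969, -0.004], [0.969, 0.249, 0.003], [0.004, -0.003, -1.0]]
wrist_force: [0.5, -0.8, -1.4]
grip_width: 0.154
grip_force: 59.3
```

Call:
step_arm(motion=[[0,[-0.0272,-0.0203,0],0],[0,[0,0,0],0],[0,[0,0,0],0]])

```text
t: 13.92
tcp_pos: [0.5611, -0.3179, 0.1279]
tcp_rot: [[-0.245, 0.969, -0.003], [0.969, 0.245, 0.003], [0.003, -0.003, -1.0]]
wrist_force: [0.3, 0.2, -2.0]
grip_width: 0.155
grip_force: 59.4
```

```bash
python3 - <<'E'
from h import *
im=snapshot("wrist"); c=get_calibration("wrist")
o=np.array([.509,-.3305]);a=np.radians(14.4);R=np.array([[np.cos(a),-np.sin(a)],[np.sin(a),np.cos(a)]])
v=im[:,:,::-1].copy()
for hx,hy,z,col in((.1,.07,.022,(0,0,255)),(.095,.065,.005,(0,255,0))):
    P=[np.r_[o+R@[sx*hx,sy*hy],z] for sx,sy in((1,1),(1,-1),(-1,-1),(-1,1))]
    cv2.polylines(v,[proj(c,P).round().astype(int)],True,col)
cv2.imwrite("pics/w7.png",v)
go([.5628,-.3167,.024],104.4)
E
```

```text
t 13.97 tcp [ 0.5618 -0.3166  0.1282] curyaw 104.32 shift mm [ -0.4   1.  104.2] roll -0.001 q6now 0.71 q6end 0.81 F [-0.3  0.2 -2. ] grip 0.151 59.4
```

View pics/w7.png

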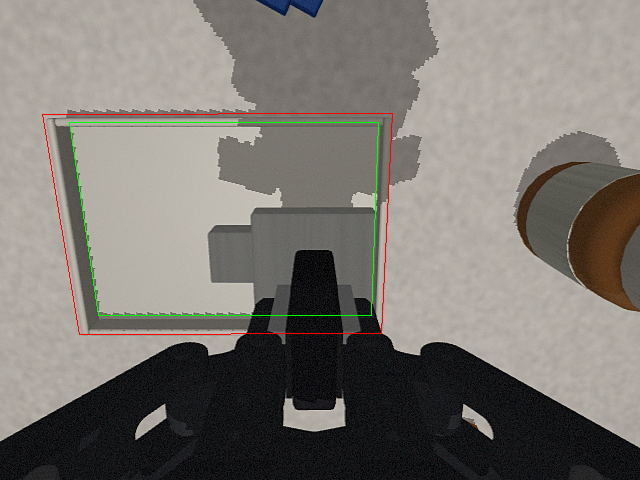

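Call:
step_arm(motion=[[0,[0,-0.002,0.035],0],[0,[0,0,0.035],0],[0,[0,0,0.02],0],[0,[0,0,0.01],0],[0,[0,0,0.004],0],[0,[0,0,0],0],[0,[0,0,0],0],[0,[0,0,0],0]])

```text
t: 14.63
tcp_pos: [0.563, -0.3182, 0.0283]
tcp_rot: [[-0.249, 0.968, 0.003], [0.968, 0.249, -0.002], [-0.003, 0.002, -1.0]]
wrist_force: [0.2, -0.2, -2.3]
grip_width: 0.157
grip_force: 59.3
```

```bash
python3 - <<'E'
from h import *
go([.5628,-.3167,.0215],104.4)
E
```

```text
t 14.63 tcp [ 0.563  -0.3182  0.0283] curyaw 104.44 shift mm [1.5 0.2 6.8] roll 0.001 q6now 0.71 q6end 0.81 F [ 0.2 -0.2 -2.3] grip 0.157 59.3
```

Call:
step_arm(motion=[[0,[0,0,0.003],0],[0,[0,0,0.002],0],[0,[0,0,0.001],0],[0,[0,0,0],0],[0.4,[0,0,0],0],[0.4,[0,0,0],0],[0.4,[0,0,0],0],[0.4,[0,0,0],0],[0.4,[0,0,-0.01],0],[0.4,[0,0,-0.03],0]])

```text
t: 15.47
tcp_pos: [0.5581, -0.3153, 0.0565]
tcp_rot: [[-0.249, 0.969, -0.008], [0.969, 0.249, 0.005], [0.007, -0.006, -1.0]]
wrist_force: [-0.5, 0.2, -0.1]
grip_width: 0.403
grip_force: 0.0
```

Call:
step_arm(motion=[[0.4,[0,0,-0.04],0],[0.4,[0,0,-0.04],0],[0.4,[0,0,0],0]])

```text
t: 15.72
tcp_pos: [0.5658, -0.3205, 0.1506]
tcp_rot: [[-0.249, 0.968, 0.012], [0.968, 0.249, -0.009], [-0.012, 0.01, -1.0]]
wrist_force: [1.4, -0.1, 0.3]
grip_width: 0.402
grip_force: 0.0
```

```bash
python3 - <<'E'
from h import *
im=snapshot("wrist");cv2.imwrite("pics/w8.png",im[:,:,::-1])
go([.6763,.0265,.13],83.9)
E
```

```text
t 15.77 tcp [ 0.5649 -0.3199  0.1471] curyaw 104.41 shift mm [356.3  73.9  17.1] roll 0.358 q6now 0.71 q6end 1.72 F [-0.1 -0.3  0.1] grip 0.404 0.0
```

View pics/w8.png

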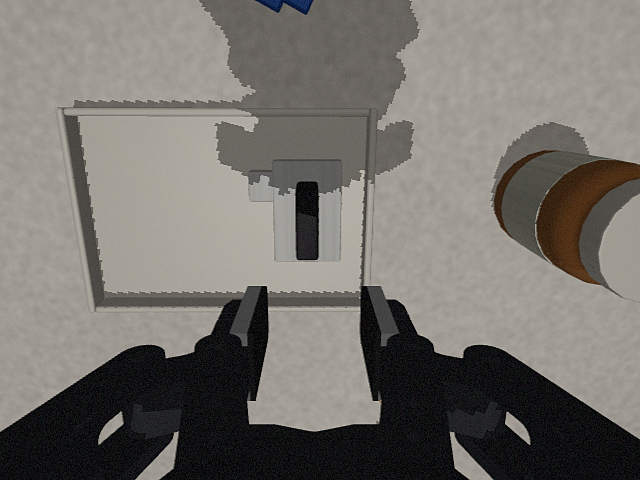

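Call:
step_arm(motion=[[0.5,[0,0,0],0.12],[0.5,[0,0,0],0.12],[0.5,[0,0,0],0.118],[0.5,[0.0356,0.0074,0],0],[0.5,[0.0356,0.0074,0],0],[0.5,[0.0356,0.0074,0],0],[0.5,[0.0356,0.0074,0],0],[0.5,[0.0356,0.0074,0],0],[0.5,[0.0356,0.0074,0],0],[0.5,[0.0356,0.0074,0],0]])

```text
t: 16.6
tcp_pos: [0.6391, -0.0734, 0.1397]
tcp_rot: [[0.106, 0.994, -0.001], [0.994, -0.106, 0.0], [0.0, -0.001, -1.0]]
wrist_force: [-0.2, -0.4, 0.2]
grip_width: 0.497
grip_force: 0.0
```

Call:
step_arm(motion=[[0.5,[0.0356,0.0074,0],0],[0.5,[0.0356,0.0074,0],0],[0.5,[0.0356,0.0074,0],0],[0.5,[0,0,0.03],0],[0.5,[0,0,0.03],0],[0.5,[0,0,0.02],0],[0.5,[0,0,0],0],[0.5,[0,0,0],0]])

```text
t: 17.27
tcp_pos: [0.6708, 0.0287, 0.0586]
tcp_rot: [[0.106, 0.994, -0.005], [0.994, -0.106, 0.0], [-0.0, -0.005, -1.0]]
wrist_force: [0.9, 0.1, 0.1]
grip_width: 0.496
grip_force: 0.0
```

```bash
python3 - <<'E'
from h import *
go([.6765,.0265,.022],83.9)
E
```

```text
t 17.27 tcp [0.6708 0.0287 0.0586] curyaw 83.9 shift mm [-1.6  5.9 36.6] roll 0.0 q6now 1.63 q6end 1.72 F [0.9 0.1 0.1] grip 0.496 0.0
```

Call:
step_arm(motion=[[0.5,[-0.001,0.003,0.015],0],[0.5,[0,0,0.012],0],[0.5,[0,0,0.008],0],[0.5,[0,0,0],0],[0,[0,0,0],0],[0,[0,0,0],0],[0,[0,0,0],0],[0,[0,0,0],0],[0,[0,0,0],0],[0,[0,0,0],0]])

```text
t: 18.1
tcp_pos: [0.6765, 0.0273, 0.0264]
tcp_rot: [[0.106, 0.994, 0.002], [0.994, -0.106, -0.0], [-0.0, 0.002, -1.0]]
wrist_force: [-0.3, -0.6, 4.9]
grip_width: 0.152
grip_force: 59.5
```

Call:
step_arm(motion=[[0,[0,0,0],0],[0,[0,0,-0.01],0],[0,[0,0,-0.015],0],[0,[0,0,-0.02],0],[0,[0,0,-0.03],0],[0,[0,0,-0.03],0],[0,[0,0,0],0],[0,[0,0,0],0]])

```text
t: 18.77
tcp_pos: [0.6774, 0.0272, 0.1329]
tcp_rot: [[0.106, 0.994, 0.005], [0.994, -0.106, -0.0], [0.0, 0.005, -1.0]]
wrist_force: [-0.3, 0.6, -1.3]
grip_width: 0.149
grip_force: 58.9
```

```bash
python3 - <<'E'
from h import *
go([.470,-.3405,.13],104.4)
E
```

```text
t 18.77 tcp [0.6774 0.0272 0.1329] curyaw 83.9 shift mm [-304.6 -292.3    2.9] roll -0.358 q6now 1.62 q6end 0.69 F [-0.3  0.6 -1.3] grip 0.149 58.9
```

Call:
step_arm(motion=[[0,[0,0,0],-0.12],[0,[0,0,0],-0.12],[0,[0,0,0],-0.118],[0,[-0.0277,-0.0266,0],0],[0,[-0.0277,-0.0266,0],0],[0,[-0.0277,-0.0266,0],0],[0,[-0.0277,-0.0266,0],0],[0,[-0.0277,-0.0266,0],0],[0,[-0.0277,-0.0266,0],0],[0,[-0.0277,-0.0266,0],0]])

```text
t: 19.6
tcp_pos: [0.5411, -0.2074, 0.1285]
tcp_rot: [[-0.249, 0.968, -0.003], [0.968, 0.249, 0.002], [0.002, -0.003, -1.0]]
wrist_force: [0.8, -1.1, -0.7]
grip_width: 0.152
grip_force: 59.0
```

Call:
step_arm(motion=[[0,[-0.0277,-0.0266,0],0],[0,[-0.0277,-0.0266,0],0],[0,[-0.0277,-0.0266,0],0],[0,[-0.0277,-0.0266,0],0],[0,[0,0,0.03],0],[0,[0,0,0.03],0],[0,[0,0,0.015],0],[0,[0,0,0],0],[0,[0,0,0],0]])

```text
t: 20.35
tcp_pos: [0.4663, -0.3391, 0.0533]
tcp_rot: [[-0.249, 0.969, -0.004], [0.969, 0.249, 0.004], [0.004, -0.003, -1.0]]
wrist_force: [1.0, 0.5, 0.6]
grip_width: 0.151
grip_force: 59.0
```

```bash
python3 - <<'E'
from h import *
go([.470,-.3405,.0255],104.4)
im=snapshot("wrist");cv2.imwrite("pics/w9.png",im[:,:,::-1])
E
```

```text
t 20.35 tcp [ 0.4663 -0.3391  0.0533] curyaw 104.4 shift mm [-2.3  3.2 27.8] roll -0.0 q6now 0.58 q6end 0.69 F [1.  0.5 0.6] grip 0.151 59.0
```

View pics/w9.png

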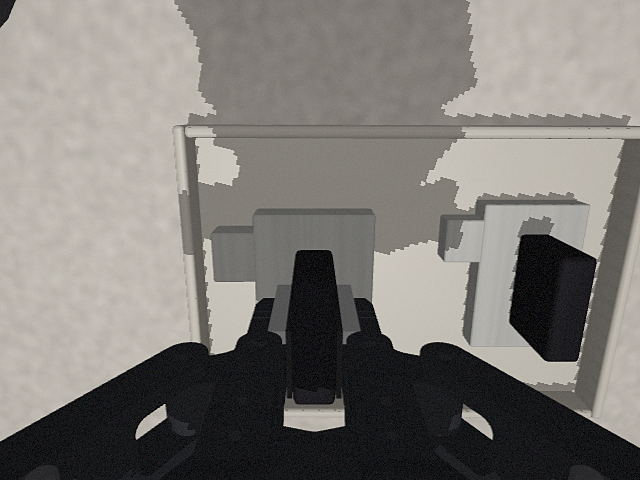

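Call:
step_arm(motion=[[0,[0,0.004,0.012],0],[0,[0,0,0.008],0],[0,[0,0,0.004],0],[0,[0,0,0.002],0],[0,[0,0,0.001],0],[0,[0,0,0],0],[0.4,[0,0,0],0],[0.4,[0,0,0],0],[0.4,[0,0,0],0],[0.4,[0,0,0],0]])

```text
t: 21.23
tcp_pos: [0.4723, -0.34, 0.0288]
tcp_rot: [[-0.249, 0.969, 0.001], [0.969, 0.249, -0.001], [-0.001, 0.0, -1.0]]
wrist_force: [0.1, 0.2, 0.0]
grip_width: 0.398
grip_force: 0.0
```

Call:
step_arm(motion=[[0.4,[0,0,-0.01],0],[0.4,[0,0,-0.03],0],[0.4,[0,0,-0.04],0],[0.4,[0,0,-0.04],0],[0.4,[0,0,-0.04],0],[0.4,[0,0,0],0]])

```text
t: 21.73
tcp_pos: [0.4757, -0.3429, 0.1984]
tcp_rot: [[-0.249, 0.968, 0.011], [0.968, 0.249, -0.01], [-0.013, 0.008, -1.0]]
wrist_force: [1.4, -0.4, 1.4]
grip_width: 0.4
grip_force: 0.0
```

```bash
python3 - <<'E'
from h import *
t=get_calibration("top"); im=snapshot("top")
cv2.imwrite("pics/top2.png",cv2.resize(im[140:290,200:480,::-1],None,fx=2.8,fy=2.8,interpolation=2))
go([.44,-.02,.2],84)
E
```

```text
t 21.78 tcp [ 0.4749 -0.3422  0.1948] curyaw 104.41 shift mm [316.8 -68.4  -5.2] roll 0.356 q6now 0.59 q6end 1.63 F [-0.  -0.8  0.2] grip 0.4 0.0
```

View pics/top2.png

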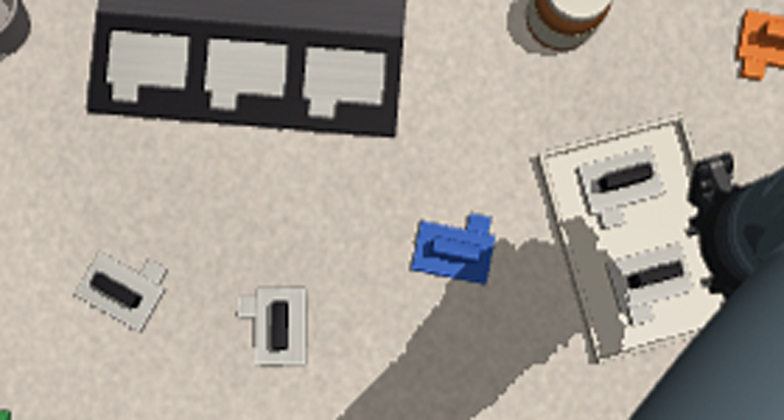

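```bash
cat >> h.py <<'E'
from scipy.optimize import minimize
def prism(x0,x1,y0,y1,z0,z1): return np.array([(x,y,z) for x in(x0,x1) for y in(y0,y1) for z in(z0,z1)])
PR=[prism(-.035,.035,-.023,.023,0,.012),prism(.008,.028,.02,.039,0,.012),prism(-.022,.022,-.007,.007,.012,.046)]
def render(c,p,z=0,S=4):
    R=np.array([[np.cos(p[2]),-np.sin(p[2]),0],[np.sin(p[2]),np.cos(p[2]),0],[0,0,1]]); m=np.zeros((480,640),np.uint8)
    for P in PR:
        q=proj(c,P@R.T+[p[0],p[1],z]); cv2.fillConvexPoly(m,cv2.convexHull((q*256).round().astype(np.int32)).reshape(-1,2),255,cv2.LINE_AA,8)
    return m/255.
def fit(c,mask,x0,z=0):
    best=None
    for dy in (0,np.pi/2,np.pi,-np.pi/2) :
        f=lambda p:np.abs(render(c,[p[0],p[1],p[2]],z)-mask).sum()/mask.sum()
        s=np.array([x0[0],x0[1],x0[2]+dy]); sim=np.array([s,s+[.012,0,0],s+[0,.012,0],s+[0,0,.3]])
        r=minimize(f,s,method="Nelder-Mead",options=dict(initial_simplex=sim,xatol=1e-4,fatol=1e-4))
        if best is None or r.fun<best.fun: best=r
    return best.x,best.fun
def holders(cam):
    im=snapshot(cam); c=get_calibration(cam)
    for r in cut_out(cam,"holder0"):
        m=r["pixels"]; 
        if m.sum()<100: continue
        hsv=cv2.cvtColor(im,cv2.COLOR_RGB2HSV)[m]; sat=np.median(hsv[:,1]); v,u=np.nonzero(m)
        x0=ray(c,(u.mean(),v.mean()),.012)
        p,e=fit(c,m.astype(float),[x0[0],x0[1],0.3]); print("conf",round(r["conf"],2),"bbox",np.round(r["bbox"]),"sat",sat,"pose",p[:2].round(4),"yaw",round(np.degrees(p[2])%360,1),"err",round(e,3))
    return im,c
E
python3 - <<'E'
from h import *
go([.52,.06,.23],180)
E
```

```text
t 21.78 tcp [ 0.4749 -0.3422  0.1948] curyaw 104.41 shift mm [-45.1 402.2 -35.2] roll -1.319 q6now 0.59 q6end 0.11 F [-0.  -0.8  0.2] grip 0.4 0.0
```

Call:
step_arm(motion=[[0.5,[0,0,-0.01],-0.12],[0.5,[0,0,-0.01],-0.12],[0.5,[0,0,-0.01],-0.12],[0.5,[0,0,0],-0.12],[0.5,[0,0,0],-0.12],[0.5,[0,0,0],-0.12],[0.5,[0,0,0],-0.12],[0.5,[0,0,0],-0.12],[0.5,[0,0,0],-0.12],[0.5,[0,0,0],-0.12]])

```text
t: 22.62
tcp_pos: [0.4715, -0.3392, 0.2176]
tcp_rot: [[-0.994, 0.113, -0.001], [0.113, 0.994, 0.001], [0.001, 0.001, -1.0]]
wrist_force: [-0.2, -0.6, 0.1]
grip_width: 0.504
grip_force: 0.0
```

Call:
step_arm(motion=[[0.5,[0,0,0],-0.119],[0.5,[-0.0045,0.04,0],0],[0.5,[-0.0045,0.04,0],0],[0.5,[-0.0045,0.04,0],0],[0.5,[-0.0045,0.04,0],0],[0.5,[-0.0045,0.04,0],0],[0.5,[-0.0045,0.04,0],0],[0.5,[-0.0045,0.04,0],0],[0.5,[-0.0045,0.04,0],0],[0.5,[-0.0045,0.04,0],0]])

```text
t: 23.45
tcp_pos: [0.5118, 0.0223, 0.2179]
tcp_rot: [[-1.0, 0.0, -0.001], [0.0, 1.0, -0.0], [0.001, -0.0, -1.0]]
wrist_force: [-0.1, 0.3, 0.2]
grip_width: 0.498
grip_force: 0.0
```

Call:
step_arm(motion=[[0.5,[-0.0045,0.04,0],0],[0.5,[0,0,0],0],[0.5,[0,0,0],0],[0.5,[0,0,0],0]])

```text
t: 23.78
tcp_pos: [0.5166, 0.0602, 0.2178]
tcp_rot: [[-1.0, -0.0, -0.001], [-0.0, 1.0, -0.001], [0.001, -0.001, -1.0]]
wrist_force: [-0.3, 0.0, 1.4]
grip_width: 0.5
grip_force: 0.0
```

```bash
python3 - <<'E'
from h import *
im,c=holders("wrist"); cv2.imwrite("pics/w10.png",im[:,:,::-1])
go([.468,0,.1],180)
E
```

```text
conf 0.91 bbox [363.  94. 472. 187.] sat 10.0 pose [0.4704 0.1439] yaw 239.0 err 0.045
conf 0.82 bbox [206.  50. 290. 144.] sat 9.0 pose [ 0.4354 -0.0029] yaw 358.8 err 0.04
conf 0.55 bbox [123. 293. 436. 480.] sat 18.0 pose [0.6703 0.0669] yaw 90.0 err 0.778
t 23.88 tcp [0.5169 0.0591 0.218 ] curyaw 179.88 shift mm [ 48.9 -59.1 118. ] roll -0.002 q6now -0.01 q6end 0.0 F [-0.8 -0.1 -0.7] grip 0.5 0.0
```

```bash
python3 - <<'E'
from h import *
go([.4354,-.0029,.017],178.8)
E
```

```text
t 23.88 tcp [0.5169 0.0591 0.218 ] curyaw 179.88 shift mm [ 80.1 -63.7 201. ] roll 0.019 q6now -0.01 q6end 0.01 F [-0.8 -0.1 -0.7] grip 0.5 0.0
```

Call:
step_arm(motion=[[0.5,[0.0267,-0.0212,0],0.019],[0.5,[0.0267,-0.0212,0],0],[0.5,[0.0267,-0.0213,0],0],[0.5,[0,0,0.04],0],[0.5,[0,0,0.04],0],[0.5,[0,0,0.04],0],[0.5,[0,0,0.02],0],[0.5,[0,0,0],0],[0.5,[0,0,0],0],[0.5,[0,0,0],0]])

```text
t: 24.72
tcp_pos: [0.4374, -0.0033, 0.0797]
tcp_rot: [[-1.0, 0.021, 0.002], [0.021, 1.0, -0.0], [-0.002, -0.0, -1.0]]
wrist_force: [0.8, 0.6, 0.7]
grip_width: 0.497
grip_force: 0.0
```

```bash
python3 - <<'E'
from h import *
im,c=holders("wrist"); cv2.imwrite("pics/w11.png",im[:,:,::-1])
go([.4354,-.0029,.017],178.8)
E
```

```text
conf 0.64 bbox [271. 174. 389. 310.] sat 10.0 pose [ 0.4358 -0.0024] yaw 358.3 err 0.046
conf 0.63 bbox [497. 230. 640. 356.] sat 10.0 pose [0.4708 0.1456] yaw 239.7 err 0.041
t 24.82 tcp [ 0.4383 -0.003   0.0803] curyaw 178.85 shift mm [ 2.9  0.  63.3] roll 0.001 q6now -0.13 q6end 0.01 F [-1.  -0.1 -0.3] grip 0.498 0.0
```

Call:
step_arm(motion=[[0.5,[0.0025,0,0.03],0],[0.5,[0,0,0.02],0],[0.5,[0,0,0.01],0],[0.5,[0,0,0.003],0],[0.5,[0,0,0],0],[0,[0,0,0],0],[0,[0,0,0],0],[0,[0,0,0],0],[0,[0,0,0],0],[0,[0,0,0],0]])

```text
t: 25.65
tcp_pos: [0.4354, -0.0024, 0.0167]
tcp_rot: [[-1.0, 0.019, 0.003], [0.019, 1.0, -0.0], [-0.003, -0.0, -1.0]]
wrist_force: [0.2, 0.8, 6.0]
grip_width: 0.156
grip_force: 59.6
```

Call:
step_arm(motion=[[0,[0,0,0],0],[0,[0,0,-0.01],0],[0,[0,0,-0.015],0],[0,[0,0,-0.02],0],[0,[0,0,-0.03],0],[0,[0,0,-0.03],0],[0,[0,0,0],0],[0,[0,0,0],0]])

```text
t: 26.32
tcp_pos: [0.4356, -0.0026, 0.1222]
tcp_rot: [[-1.0, 0.019, 0.005], [0.019, 1.0, -0.001], [-0.005, -0.001, -1.0]]
wrist_force: [0.5, 0.1, -1.7]
grip_width: 0.153
grip_force: 58.6
```

```bash
python3 - <<'E'
from h import *
go([.667,-.065,.12],263.9)
E
```

```text
t 26.32 tcp [ 0.4356 -0.0026  0.1222] curyaw 178.9 shift mm [  37.5 -236.7    2.2] roll -1.484 q6now -0.13 q6end -1.56 F [ 0.5  0.1 -1.7] grip 0.153 58.6
```

Call:
step_arm(motion=[[0,[0,0,0],-0.12],[0,[0,0,0],-0.12],[0,[0,0,0],-0.12],[0,[0,0,0],-0.12],[0,[0,0,0],-0.12],[0,[0,0,0],-0.12],[0,[0,0,0],-0.12],[0,[0,0,0],-0.12],[0,[0,0,0],-0.12],[0,[0,0,0],-0.12]])

```text
t: 27.15
tcp_pos: [0.4323, -0.0021, 0.1187]
tcp_rot: [[-0.375, -0.927, -0.003], [-0.927, 0.375, 0.0], [0.001, 0.003, -1.0]]
wrist_force: [0.0, -0.2, -1.5]
grip_width: 0.153
grip_force: 58.5
```

Call:
step_arm(motion=[[0,[0,0,0],-0.12],[0,[0,0,0],-0.12],[0,[0.006,-0.038,0],-0.044],[0,[0.006,-0.04,0],0],[0,[0.006,-0.04,0],0],[0,[0.006,-0.04,0],0],[0,[0.006,-0.04,0],0],[0,[0.006,-0.038,0],0],[0,[0,0,0],0],[0,[0,0,0],0]])

```text
t: 27.98
tcp_pos: [0.6645, -0.0652, 0.1165]
tcp_rot: [[-0.107, -0.994, -0.004], [-0.994, 0.107, 0.001], [-0.0, 0.004, -1.0]]
wrist_force: [-0.9, 0.7, -2.5]
grip_width: 0.152
grip_force: 59.1
```

```bash
python3 - <<'E'
from h import *
im,c=holders("wrist"); cv2.imwrite("pics/w12.png",im[:,:,::-1])
go([.667,-.065,.0367],263.9)
# overlay: bed model, tcp-implied holder
s=read_state(); v=im[:,:,::-1].copy(); a=np.radians(83.9); D=np.array([np.cos(a),np.sin(a)]);N=np.array([-D[1],D[0]]); o=np.array([.6763,.0265])
for k in (-.092,0,.092):
    out=[(-.0375,-.0255),(.0375,-.0255),(.0375,.0255),(.0305,.0255),(.0305,.0415),(.0055,.0415),(.0055,.0255),(-.0375,.0255)]
    P=[np.r_[o+D*(k+x)+N*y,.016] for x,y in out]; cv2.polylines(v,[proj(c,P).round().astype(int)],True,(0,0,255))
m=render(c,[*s["tcp_pos"][:2],a],s["tcp_pos"][2]-.0167); ct=cv2.findContours((m>.5).astype(np.uint8),0,2)[0]; cv2.drawContours(v,ct,-1,(0,255,0),1)
cv2.imwrite("pics/w12b.png",v)
E
```

```text
conf 0.75 bbox [249. 204. 417. 407.] sat 10.0 pose [ 0.6626 -0.0564] yaw 353.8 err 0.485
conf 0.75 bbox [599. 421. 640. 450.] sat 10.0 pose [0.3811 0.1512] yaw 63.0 err 1.0
t 28.08 tcp [ 0.6622 -0.0642  0.1182] curyaw -96.08 shift mm [ 0.3 -4.8 81.5] roll 0.0 q6now -1.66 q6end -1.56 F [-0.4 -0.4 -1. ] grip 0.153 59.1
```

View pics/w12b.png

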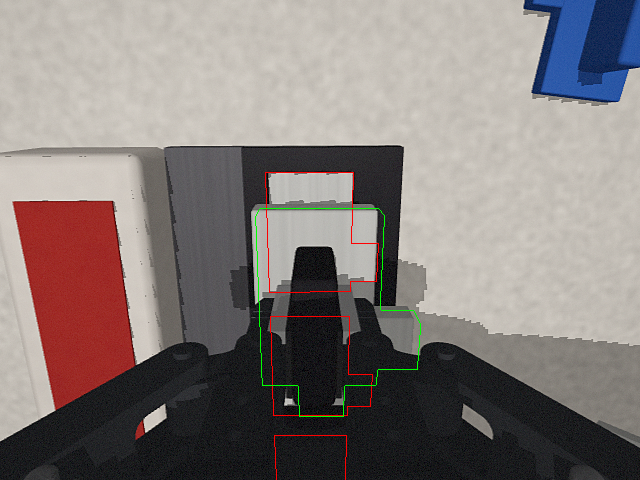

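Call:
step_arm(motion=[[0,[0,-0.004,0.03],0],[0,[0,0,0.03],0],[0,[0,0,0.01],0],[0,[0,0,0],0],[0,[0,0,0],0],[0,[0,0,0],0],[0,[0,0,0],0],[0,[0,0,0],0]])

```text
t: 28.75
tcp_pos: [0.6694, -0.0653, 0.0524]
tcp_rot: [[-0.106, -0.994, 0.003], [-0.994, 0.106, -0.001], [0.0, -0.003, -1.0]]
wrist_force: [-0.3, -0.5, -1.5]
grip_width: 0.153
grip_force: 59.0
```

```bash
python3 - <<'E'
from h import *
go([.667,-.065,.0227],263.9)
im=snapshot("wrist");go([.667,-.065,.0227],263.9)
c=get_calibration("wrist"); s=read_state(); v=im[:,:,::-1].copy(); a=np.radians(83.9); D=np.array([np.cos(a),np.sin(a)]);N=np.array([-D[1],D[0]]); o=np.array([.6763,.0265])
out=[(-.0375,-.0255),(.0375,-.0255),(.0375,.0255),(.0305,.0255),(.0305,.0415),(.0055,.0415),(.0055,.0255),(-.0375,.0255)]
P=[np.r_[o+D*(-.092+x)+N*y,.016] for x,y in out]; cv2.polylines(v,[proj(c,P).round().astype(int)],True,(0,0,255))
m=render(c,[*s["tcp_pos"][:2],a],s["tcp_pos"][2]-.0167); ct=cv2.findContours((m>.5).astype(np.uint8),0,2)[0]; cv2.drawContours(v,ct,-1,(0,255,0),1)
cv2.imwrite("pics/w13b.png",v[100:460,140:540])
E
```

```text
t 28.75 tcp [ 0.6694 -0.0653  0.0524] curyaw -96.07 shift mm [-0.1  2.5 29.7] roll 0.0 q6now -1.66 q6end -1.56 F [-0.3 -0.5 -1.5] grip 0.153 59.0
t 28.8 tcp [ 0.6692 -0.0653  0.052 ] curyaw -96.08 shift mm [-0.1  2.2 29.3] roll 0.0 q6now -1.66 q6end -1.56 F [ 0.6  0.3 -2.2] grip 0.153 59.0
```

View pics/w13b.png

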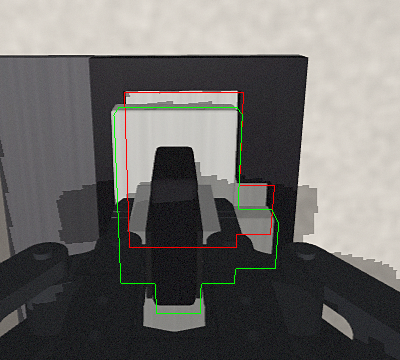

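Call:
step_arm(motion=[[0,[-0.0005,0.0035,0.005],0],[0,[0,0,0.005],0],[0,[0,0,0.003],0],[0,[0,0,0],0],[0,[0,0,0],0],[0,[0,0,0],0]])

```text
t: 29.3
tcp_pos: [0.6646, -0.0643, 0.0371]
tcp_rot: [[-0.106, -0.994, -0.0], [-0.994, 0.106, -0.0], [0.0, 0.0, -1.0]]
wrist_force: [-0.2, 0.2, -2.0]
grip_width: 0.154
grip_force: 59.1
```

```bash
python3 - <<'E'
from h import *
go([.6655,-.065,.0227],263.9)
E
```

```text
t 29.3 tcp [ 0.6646 -0.0643  0.0371] curyaw -96.08 shift mm [ 0.7 -0.9 14.4] roll 0.0 q6now -1.66 q6end -1.56 F [-0.2  0.2 -2. ] grip 0.154 59.1
```

Call:
step_arm(motion=[[0,[0.0005,-0.001,0.003],0],[0,[0,0,0.003],0],[0,[0,0,0.002],0],[0,[0,0,0.002],0],[0,[0,0,0],0],[0,[0,0,0],0]])

```text
t: 29.8
tcp_pos: [0.6654, -0.0648, 0.027]
tcp_rot: [[-0.106, -0.994, -0.001], [-0.994, 0.106, -0.0], [0.0, 0.0, -1.0]]
wrist_force: [-0.6, -0.2, -1.5]
grip_width: 0.152
grip_force: 59.1
```

```bash
python3 - <<'E'
from h import *
go([.6655,-.065,.0227],263.9)
E
```

```text
t 29.8 tcp [ 0.6654 -0.0648  0.027 ] curyaw -96.08 shift mm [ 0.2 -0.1  4.3] roll 0.0 q6now -1.66 q6end -1.56 F [-0.6 -0.2 -1.5] grip 0.152 59.1
```

Free entry, ~6 mm deep with no contact. Go on down and release.

Call:
step_arm(motion=[[0,[0,0,0.002],0],[0,[0,0,0.0015],0],[0,[0,0,0],0],[0,[0,0,0],0],[0.5,[0,0,0],0],[0.5,[0,0,0],0],[0.5,[0,0,0],0],[0.5,[0,0,0],0]])

```text
t: 30.47
tcp_pos: [0.666, -0.0649, 0.0242]
tcp_rot: [[-0.106, -0.994, 0.001], [-0.994, 0.106, -0.0], [0.0, -0.001, -1.0]]
wrist_force: [0.3, 0.2, -0.6]
grip_width: 0.499
grip_force: 0.0
```

Call:
step_arm(motion=[[0.5,[0,0,-0.01],0],[0.5,[0,0,-0.03],0],[0.5,[0,0,-0.04],0],[0.5,[0,0,-0.04],0],[0.5,[0,0,-0.03],0],[0.5,[0,0,0],0],[0.5,[0,0,0],0],[0.5,[0,0,0],0]])

```text
t: 31.13
tcp_pos: [0.6656, -0.0648, 0.1741]
tcp_rot: [[-0.106, -0.994, 0.0], [-0.994, 0.106, -0.0], [0.0, -0.0, -1.0]]
wrist_force: [0.3, -1.2, -0.5]
grip_width: 0.499
grip_force: 0.0
```

```bash
cat >> h.py <<'E'
def seat(cam,k,bed=(.6763,.0265,np.radians(83.9))):
    """free fit of the silhouette in pocket k (0..2), z of the seated holder"""
    c=get_calibration(cam); im=snapshot(cam); a=bed[2]; p0=[bed[0]+np.cos(a)*.092*(k-1),bed[1]+np.sin(a)*.092*(k-1),a]
    for r in cut_out(cam,"holder0")+cut_out(cam,"worn0"):
        m=r["pixels"]; q=proj(c,[[p0[0],p0[1],.02]])[0]; v,u=np.nonzero(m)
        if len(u) and np.hypot(u.mean()-q[0],v.mean()-q[1])<30:
            for z in (.006,.016):
                f=lambda p:np.abs(render(c,p,z)-m).sum()/m.sum(); s=np.array(p0)
                o=minimize(f,s,method="Nelder-Mead",options=dict(initial_simplex=[s,s+[.006,0,0],s+[0,.006,0],s+[0,0,.1]],xatol=1e-4,fatol=1e-4))
                print("seat z",z,"d mm",np.round((o.x[:2]-p0[:2])*1e3,1),"dyaw",round(np.degrees(o.x[2]-a),1),"err",round(o.fun,3))
E
python3 - <<'E'
from h import *
seat("wrist",0)
im=snapshot("wrist"); cv2.imwrite("pics/w14.png",im[:,:,::-1])
go([.49,.03,.23],240)
E
```

```text
seat z 0.006 d mm [ 0.2 -1.2] dyaw 0.4 err 0.059
seat z 0.016 d mm [ 0.7 -2.8] dyaw 1.2 err 0.129
t 31.33 tcp [ 0.6644 -0.0646  0.172 ] curyaw -96.08 shift mm [  5.3 198.4 -58. ] roll 0.417 q6now -1.66 q6end -0.99 F [-0.1 -0.4  0.8] grip 0.503 0.0
```

```bash
python3 - <<'E'
from h import *
go([.4706,.1445,.09],239.4)
E
```

```text
t 31.33 tcp [ 0.6644 -0.0646  0.172 ] curyaw -96.08 shift mm [-81.3 273.3  82. ] roll 0.428 q6now -1.66 q6end -0.74 F [-0.1 -0.4  0.8] grip 0.503 0.0
```

Call:
step_arm(motion=[[0.5,[0,0,0],0.12],[0.5,[0,0,0],0.12],[0.5,[0,0,0],0.12],[0.5,[0,0,0],0.068],[0.5,[-0.0116,0.039,0],0],[0.5,[-0.0116,0.039,0],0],[0.5,[-0.0116,0.039,0],0],[0.5,[-0.0116,0.039,0],0],[0.5,[-0.0116,0.039,0],0],[0.5,[-0.0116,0.039,0],0]])

```text
t: 32.17
tcp_pos: [0.4973, 0.1152, 0.1727]
tcp_rot: [[-0.51, -0.86, -0.002], [-0.86, 0.51, -0.0], [0.001, 0.002, -1.0]]
wrist_force: [0.5, -0.4, 0.3]
grip_width: 0.5
grip_force: 0.0
```

Call:
step_arm(motion=[[0.5,[-0.0116,0.039,0],0],[0.5,[0,0,0.03],0],[0.5,[0,0,0.03],0],[0.5,[0,0,0.02],0],[0.5,[0,0,0],0],[0.5,[0,0,0],0],[0.5,[0,0,0],0],[0.5,[0,0,0],0]])

```text
t: 32.83
tcp_pos: [0.4734, 0.1441, 0.0952]
tcp_rot: [[-0.509, -0.861, 0.002], [-0.861, 0.509, 0.0], [-0.002, -0.002, -1.0]]
wrist_force: [0.6, -0.4, 0.4]
grip_width: 0.501
grip_force: 0.0
```

```bash
python3 - <<'E'
from h import *
im,c=holders("wrist"); cv2.imwrite("pics/w15.png",im[:,:,::-1])
go([.4706,.1445,.017],239.4)
E
```

```text
conf 0.74 bbox [  2. 209.  97. 425.] sat 28.0 pose [0.6547 0.1049] yaw 264.7 err 0.198
conf 0.68 bbox [251. 175. 369. 300.] sat 10.0 pose [0.4703 0.1448] yaw 239.2 err 0.058
t 32.93 tcp [0.4734 0.1441 0.0952] curyaw -120.62 shift mm [ 1.1  2.6 78.2] roll -0.0 q6now -0.87 q6end -0.74 F [ 0.4 -0.4  0.1] grip 0.499 0.0
```

Call:
step_arm(motion=[[0.5,[0.001,0.0025,0.03],0],[0.5,[0,0,0.025],0],[0.5,[0,0,0.015],0],[0.5,[0,0,0.008],0],[0.5,[0,0,0],0],[0,[0,0,0],0],[0,[0,0,0],0],[0,[0,0,0],0],[0,[0,0,0],0],[0,[0,0,0],0]])

```text
t: 33.77
tcp_pos: [0.471, 0.1447, 0.0173]
tcp_rot: [[-0.509, -0.861, 0.003], [-0.861, 0.509, 0.0], [-0.002, -0.003, -1.0]]
wrist_force: [-0.4, -0.4, 6.3]
grip_width: 0.157
grip_force: 59.5
```

Call:
step_arm(motion=[[0,[0,0,0],0],[0,[0,0,-0.01],0],[0,[0,0,-0.015],0],[0,[0,0,-0.02],0],[0,[0,0,-0.03],0],[0,[0,0,-0.03],0],[0,[0,0,0],0],[0,[0,0,0],0]])

```text
t: 34.43
tcp_pos: [0.4711, 0.1448, 0.1231]
tcp_rot: [[-0.509, -0.861, 0.005], [-0.861, 0.509, 0.001], [-0.003, -0.004, -1.0]]
wrist_force: [-0.5, -0.0, -2.3]
grip_width: 0.153
grip_force: 58.8
```

```bash
python3 - <<'E'
from h import *
go([.6755,.0265,.06],83.9)
E
```

```text
t 34.43 tcp [0.4711 0.1448 0.1231] curyaw -120.6 shift mm [-95.9 215.8  63.1] roll 2.714 q6now -0.87 q6end 1.72 F [-0.5 -0.  -2.3] grip 0.153 58.8
```

Call:
step_arm(motion=[[0,[0,0,0],0.118],[0,[0,0,0],0.118],[0,[0,0,0],0.118],[0,[0,0,0],0.118],[0,[0,0,0],0.118],[0,[0,0,0],0.118],[0,[0,0,0],0.118],[0,[0,0,0],0.118],[0,[0,0,0],0.118],[0,[0,0,0],0.118]])

```text
t: 35.27
tcp_pos: [0.4677, 0.1441, 0.1192]
tcp_rot: [[-0.989, 0.149, -0.003], [0.149, 0.989, -0.001], [0.003, -0.001, -1.0]]
wrist_force: [0.5, 0.1, -1.5]
grip_width: 0.153
grip_force: 58.7
```

Call:
step_arm(motion=[[0,[0,0,0],0.118],[0,[0,0,0],0.118],[0,[0,0,0],0.118],[0,[0,0,0],0.118],[0,[0,0,0],0.118],[0,[0,0,0],0.118],[0,[0,0,0],0.118],[0,[0,0,0],0.118],[0,[0,0,0],0.118],[0,[0,0,0],0.118]])

```text
t: 36.1
tcp_pos: [0.4677, 0.1441, 0.1192]
tcp_rot: [[-0.239, 0.971, -0.003], [0.971, 0.239, -0.001], [0.0, -0.004, -1.0]]
wrist_force: [0.7, -0.1, -2.2]
grip_width: 0.154
grip_force: 58.7
```

Call:
step_arm(motion=[[0,[0,0,0],0.118],[0,[0,0,0],0.118],[0,[0,0,0],0.118],[0,[-0.016,0.036,0],0],[0,[-0.016,0.036,0],0],[0,[-0.016,0.036,0],0],[0,[-0.016,0.036,0],0],[0,[-0.016,0.036,0],0],[0,[-0.016,0.036,0],0],[0,[0,0,0],0]])

```text
t: 36.93
tcp_pos: [0.6787, 0.0214, 0.1172]
tcp_rot: [[0.111, 0.994, 0.001], [0.994, -0.111, -0.002], [-0.002, 0.001, -1.0]]
wrist_force: [0.8, 0.2, -1.9]
grip_width: 0.15
grip_force: 59.3
```

Call:
step_arm(motion=[[0,[0,0,0.02],0],[0,[0,0,0.02],0],[0,[0,0,0.015],0],[0,[0,0,0],0],[0,[0,0,0],0],[0,[0,0,0],0],[0,[0,0,0],0]])

```text
t: 37.52
tcp_pos: [0.6746, 0.0261, 0.067]
tcp_rot: [[0.106, 0.994, 0.002], [0.994, -0.106, -0.0], [-0.0, 0.002, -1.0]]
wrist_force: [-0.0, 0.7, -1.0]
grip_width: 0.155
grip_force: 59.2
```

```bash
python3 - <<'E'
from h import *
go([.677,.0265,.0233],83.9)
c=get_calibration("wrist"); s=read_state(); im=snapshot("wrist"); cv2.imwrite("pics/w16.png",im[:,:,::-1])
# where the plate's side edges (tool-y extents) show vs model, above the fingers
m=render(c,[*s["tcp_pos"][:2],np.radians(83.9)],s["tcp_pos"][2]-.0173)>.5
g=im.astype(int).min(2)
for row in range(205,262,8):
    u=np.nonzero(m[row])[0]; 
    if len(u): print(row,"model",u[0],u[-1],"img",g[row,u[0]-14:u[0]+14:2].tolist(),"|",g[row,u[-1]-14:u[-1]+14:2].tolist())
E
```

```text
t 37.52 tcp [0.6746 0.0261 0.067 ] curyaw 83.91 shift mm [ 0.7  2.3 43.7] roll 0.0 q6now 1.62 q6end 1.72 F [-0.   0.7 -1. ] grip 0.155 59.2
213 model 246 374 img [137, 137, 138, 139, 133, 137, 136, 138, 134, 132, 127, 135, 135, 137] | [132, 135, 131, 129, 130, 134, 135, 141, 95, 19, 30, 30, 19, 28]
221 model 247 374 img [138, 136, 137, 142, 132, 138, 136, 137, 137, 122, 140, 136, 137, 139] | [133, 129, 130, 132, 132, 135, 134, 137, 108, 13, 30, 26, 20, 25]
229 model 206 373 img [206, 208, 206, 206, 204, 212, 100, 23, 19, 51, 117, 106, 112, 110] | [134, 130, 133, 129, 135, 136, 134, 138, 141, 9, 24, 32, 20, 14]
237 model 204 373 img [203, 202, 204, 204, 206, 205, 207, 171, 11, 29, 139, 138, 132, 130] | [134, 131, 133, 129, 135, 133, 135, 137, 133, 2, 22, 21, 24, 24]
245 model 204 373 img [207, 210, 207, 204, 204, 206, 203, 220, 28, 45, 128, 132, 135, 135] | [131, 129, 133, 132, 136, 135, 135, 139, 110, 13, 21, 20, 14, 28]
253 model 205 372 img [206, 208, 206, 209, 206, 201, 204, 195, 36, 41, 131, 136, 132, 128] | [129, 129, 134, 134, 132, 135, 134, 138, 134, 61, 59, 64, 62, 59]
261 model 205 372 img [204, 206, 204, 203, 203, 206, 207, 219, 46, 42, 125, 136, 133, 131] | [133, 133, 133, 131, 133, 132, 138, 137, 132, 50, 62, 61, 52, 56]
```

Call:
step_arm(motion=[[0,[0.0005,0,0.014],0],[0,[0,0,0.01],0],[0,[0,0,0.006],0],[0,[0,0,0],0],[0,[0,0,0],0],[0,[0,0,0],0]])

```text
t: 38.07
tcp_pos: [0.6742, 0.0265, 0.0362]
tcp_rot: [[0.106, 0.994, 0.001], [0.994, -0.106, -0.0], [-0.0, 0.001, -1.0]]
wrist_force: [0.4, -0.9, -0.8]
grip_width: 0.154
grip_force: 59.3
```

```bash
python3 - <<'E'
from h import *
go([.6753,.0265,.0233],83.9)
E
```

```text
t 38.07 tcp [0.6742 0.0265 0.0362] curyaw 83.9 shift mm [ 0.1  1.1 12.9] roll -0.0 q6now 1.62 q6end 1.72 F [ 0.4 -0.9 -0.8] grip 0.154 59.3
```

Call:
step_arm(motion=[[0,[0,0.001,0.003],0],[0,[0,0,0.003],0],[0,[0,0,0.002],0],[0,[0,0,0.001],0],[0,[0,0,0],0],[0,[0,0,0],0]])

```text
t: 38.57
tcp_pos: [0.6748, 0.0264, 0.0267]
tcp_rot: [[0.106, 0.994, -0.0], [0.994, -0.106, -0.0], [-0.0, -0.0, -1.0]]
wrist_force: [0.1, 0.5, -1.8]
grip_width: 0.156
grip_force: 59.3
```

```bash
python3 - <<'E'
from h import *
go([.6753,.0265,.0233],83.9)
E
```

```text
t 38.57 tcp [0.6748 0.0264 0.0267] curyaw 83.89 shift mm [0.1 0.5 3.4] roll -0.0 q6now 1.62 q6end 1.72 F [ 0.1  0.5 -1.8] grip 0.156 59.3
```

Call:
step_arm(motion=[[0,[0,0,0.002],0],[0,[0,0,0.001],0],[0,[0,0,0],0],[0,[0,0,0],0],[0.5,[0,0,0],0],[0.5,[0,0,0],0],[0.5,[0,0,0],0],[0.5,[0,0,0],0]])

```text
t: 39.23
tcp_pos: [0.6752, 0.0264, 0.0241]
tcp_rot: [[0.106, 0.994, 0.001], [0.994, -0.106, -0.0], [-0.0, 0.001, -1.0]]
wrist_force: [0.5, 0.4, 0.7]
grip_width: 0.499
grip_force: 0.0
```

Call:
step_arm(motion=[[0.5,[0,0,-0.01],0],[0.5,[0,0,-0.03],0],[0.5,[0,0,-0.04],0],[0.5,[0,0,-0.04],0],[0.5,[0,0,-0.03],0],[0.5,[0,0,0],0],[0.5,[0,0,0],0],[0.5,[0,0,0],0]])

```text
t: 39.9
tcp_pos: [0.6749, 0.0264, 0.1741]
tcp_rot: [[0.106, 0.994, 0.0], [0.994, -0.106, -0.0], [-0.0, 0.0, -1.0]]
wrist_force: [0.0, 0.6, 0.1]
grip_width: 0.499
grip_force: 0.0
```

```bash
python3 - <<'E'
from h import *
print("p1");seat("wrist",1)
im=snapshot("wrist"); cv2.imwrite("pics/w17.png",im[:,:,::-1])
t=snapshot("top"); holders("top")
a=np.radians(10.2); k=np.array([.4909,.3515])-np.array([np.cos(a),np.sin(a)])*.1
go([k[0],k[1],.2],190.2)
E
```

```text
p1
seat z 0.006 d mm [-0.3  0. ] dyaw -0.2 err 0.04
seat z 0.016 d mm [0.  1.1] dyaw -1.3 err 0.104
conf 0.73 bbox [290. 154. 300. 176.] sat 17.0 pose [0.6801 0.0101] yaw 195.8 err 2.021
conf 0.59 bbox [312. 156. 339. 180.] sat 16.0 pose [ 0.6676 -0.0646] yaw 83.8 err 0.142
t 40.25 tcp [0.6743 0.0265 0.1726] curyaw 83.9 shift mm [222.9 352.4 -27.4] roll -1.855 q6now 1.62 q6end 0.53 F [-0.8 -0.   0.1] grip 0.502 0.0
```

```bash
python3 - <<'E'
from h import *
go([.4336,.3435,.2],190.2)
E
```

```text
t 40.25 tcp [0.6743 0.0265 0.1726] curyaw 83.9 shift mm [180.7 354.7 -27.4] roll -1.855 q6now 1.62 q6end 0.49 F [-0.8 -0.   0.1] grip 0.502 0.0
```

Call:
step_arm(motion=[[1,[0,0,-0.01],-0.12],[1,[0,0,-0.01],-0.12],[1,[0,0,-0.01],-0.12],[1,[0,0,0],-0.12],[1,[0,0,0],-0.12],[1,[0,0,0],-0.12],[1,[0,0,0],-0.12],[1,[0,0,0],-0.12],[1,[0,0,0],-0.12],[1,[0,0,0],-0.12]])

```text
t: 41.08
tcp_pos: [0.6747, 0.0264, 0.2033]
tcp_rot: [[-0.891, 0.454, -0.001], [0.454, 0.891, -0.0], [0.001, -0.0, -1.0]]
wrist_force: [0.2, 0.3, -0.1]
grip_width: 1.002
grip_force: 0.0
```

Call:
step_arm(motion=[[1,[0,0,0],-0.12],[1,[0,0,0],-0.12],[1,[0,0,0],-0.12],[1,[0,0,0],-0.12],[1,[0,0,0],-0.12],[1,[0,0,0],-0.055],[1,[0,0,0],0]])

```text
t: 41.67
tcp_pos: [0.6747, 0.0264, 0.2034]
tcp_rot: [[-0.984, -0.178, -0.001], [-0.178, 0.984, -0.0], [0.001, 0.0, -1.0]]
wrist_force: [0.2, 0.5, 0.5]
grip_width: 0.998
grip_force: 0.0
```

```bash
python3 - <<'E'
from h import *
go([.4336,.3435,.2],190.2)
E
```

```text
t 41.67 tcp [0.6747 0.0264 0.2034] curyaw -169.77 shift mm [181.2 354.7   3.4] roll 0.0 q6now -0.23 q6end 0.49 F [0.2 0.5 0.5] grip 0.998 0.0
```

Call:
step_arm(motion=[[1,[0.0181,0.0355,0],0],[1,[0.0181,0.0355,0],0],[1,[0.0181,0.0355,0],0],[1,[0.0181,0.0355,0],0],[1,[0.0181,0.0355,0],0],[1,[0.0181,0.0355,0],0],[1,[0.0181,0.0355,0],0],[1,[0.0181,0.0355,0],0],[1,[0.0181,0.0355,0],0],[1,[0.0181,0.0355,0],0]])

```text
t: 42.5
tcp_pos: [0.4325, 0.3451, 0.2037]
tcp_rot: [[-0.985, -0.175, 0.0], [-0.175, 0.985, -0.0], [-0.0, -0.0, -1.0]]
wrist_force: [1.0, 0.2, -0.4]
grip_width: 1.001
grip_force: 0.0
```

Call:
step_arm(motion=[[1,[0,0,0.03],0],[1,[0,0,0.03],0],[1,[0,0,0],0],[1,[0,0,0],0],[1,[0,0,0],0]])

```text
t: 42.92
tcp_pos: [0.4347, 0.3438, 0.1449]
tcp_rot: [[-0.984, -0.175, 0.001], [-0.175, 0.984, 0.0], [-0.001, 0.0, -1.0]]
wrist_force: [0.8, 1.0, 0.3]
grip_width: 1.004
grip_force: 0.0
```

```bash
python3 - <<'E'
from h import *
go([.4336,.3435,.065],190.2)
im=snapshot("wrist"); c=get_calibration("wrist")
hsv=im.max(2); a=np.radians(10.2);X=np.array([np.cos(a),np.sin(a),0]);f=np.array([.4909,.3515,.08])
q=proj(c,[f-X*.072,f-X*.048,f-X*.060]).round(); print("head front/back/mid px",q.tolist())
r=int(q[2,1]); d=np.nonzero(hsv[r,150:500]<40)[0]+150; print("dark cols",d.min(),d.max(), d[(d>q[2,0]-80)&(d<q[2,0]+80)][[0,-1]])
col=int(q[2,0]); d=np.nonzero(hsv[100:400,col]<40)[0]+100; print("dark rows",d.min(),d.max())
E
```

```text
t 42.92 tcp [0.4347 0.3438 0.1449] curyaw -169.89 shift mm [ 1.1 -0.1 79.9] roll -0.002 q6now 0.38 q6end 0.49 F [0.8 1.  0.3] grip 1.004 0.0
head front/back/mid px [[310.0, 220.0], [310.0, 264.0], [310.0, 243.0]]
dark cols 276 350 [276 350]
dark rows 213 276
```

Call:
step_arm(motion=[[1,[0.001,0.001,0.03],0],[1,[0,0,0.03],0],[1,[0,0,0.02],0],[1,[0,0,0],0],[0,[0,0,0],0],[0,[0,0,0],0],[0,[0,0,0],0],[0,[0,0,0],0],[0,[0,0,0],0],[0,[0,0,0],0]])

```text
t: 43.8
tcp_pos: [0.4351, 0.3436, 0.0664]
tcp_rot: [[-0.984, -0.176, 0.005], [-0.176, 0.984, -0.002], [-0.005, -0.003, -1.0]]
wrist_force: [1.4, -6.0, 9.6]
grip_width: 0.443
grip_force: 59.3
```

Call:
step_arm(motion=[[0,[-0.004,0,0],0],[0,[-0.004,0,0],0],[0,[-0.004,0,0],0],[0,[-0.004,0,0],0],[0,[-0.004,0,0],0],[0,[-0.004,0,0],0],[0,[-0.003,0,0],0],[0,[0,0,0],0],[0,[0,0,0],0]])

```text
t: 44.55
tcp_pos: [0.4587, 0.3482, 0.0663]
tcp_rot: [[-0.984, -0.177, -0.0], [-0.177, 0.984, -0.002], [0.001, -0.002, -1.0]]
wrist_force: [-7.4, -6.2, 13.5]
grip_width: 0.442
grip_force: 60.8
```

Call:
step_arm(motion=[[1,[0,0,0],0],[1,[0,0,0],0],[1,[0,0,0],0],[1,[0,0,0],0],[1,[0,0,-0.03],0],[1,[0,0,-0.04],0],[1,[0,0,-0.04],0],[1,[0,0,-0.04],0],[1,[0,0,0],0],[1,[0,0,0],0]])

```text
t: 45.38
tcp_pos: [0.4617, 0.3508, 0.2171]
tcp_rot: [[-0.984, -0.177, 0.006], [-0.177, 0.984, 0.004], [-0.007, 0.003, -1.0]]
wrist_force: [-0.8, 0.3, -1.1]
grip_width: 1.001
grip_force: 0.0
```

```bash
python3 - <<'E'
from h import *
c=get_calibration("wrist"); im=snapshot("wrist"); cv2.imwrite("pics/w20.png",im[:,:,::-1])
hsv=im.max(2); a=np.radians(10.2);X=np.array([np.cos(a),np.sin(a),0]);f=np.array([.4909,.3515,.1])
for tr in (0,.003,.024): print(tr,proj(c,[f-X*(.048+tr),f-X*(.024+tr)]).round().tolist())
col=int(proj(c,[f-X*.036])[0,0])+2; d=np.nonzero(hsv[100:300,col]<40)[0]+100; print(col,d.min(),d.max())
go([.45,.35,.2],190)
t=snapshot("top"); cal=get_calibration("top")
for r in cut_out("top","worn0"): print(round(r["conf"],2),np.round(r["bbox"]))
E
```

```text
0 [[307.0, 195.0], [307.0, 231.0]]
0.003 [[307.0, 190.0], [307.0, 227.0]]
0.024 [[307.0, 156.0], [307.0, 195.0]]
309 184 228
t 45.43 tcp [0.4603 0.35   0.2147] curyaw -169.82 shift mm [10.1  1.8 14.7] roll 0.003 q6now 0.36 q6end 0.49 F [-0.3 -0.  -1.3] grip 1.001 0.0
0.91 [347. 218. 375. 244.]
0.83 [464. 140. 493. 166.]
0.73 [408. 194. 437. 218.]
0.64 [178. 283. 205. 313.]
```

```bash
python3 -c "
from bench import *
print(sign_off())"
```

```text
the job is handed in; nothing more can be done
None
```

The job is handed in, with no verdict shown. The knob was pulled out first; both finished holders lie in the tray, both fresh holders are seated in pockets 0 and 1, and the knob is pushed home again (about 45 s used). The last top-view check picked up only one of the two tray holders, though an earlier picture showed both there after release.

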